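# Spring the retaining clip off a block jig's post

### The job

Take the green-handled forked wedge and slide it gently along the top of the carved block, flat on it and astride the steel post, under the open end of the spring clip until the clip has been spread and pushed up over the bead of the post; do not press or ram hard and do not pull at the clip with the fingers while it is still below the bead. Then leave the wedge lying there, flat on the block (or lay it down flat on the bench), lift the freed clip off the post by its red tab and lay it in the wooden tray. Leave everything else on the bench as it is.

Things in the scene. Friction and masses are not known exactly. Their poses are not given: they have to be found in the camera images.
- jig: Block jig, fixed to the bench: plywood board 190 x 130 x 12 mm, on it a dark carved block 150 (x) x 96 (y) x 22 mm whose flat top is 34 mm above the origin, from x = -95 to +55 mm, a brass strip 52 mm wide along its middle. Origin: on the steel post's axis, on the board's underside. z up; x points from the block's long near end past the post to the stop pin: the way to slide the wedge.
- post_seat (a point): Point on the post's axis at the level of the block's top. Post, heights above this point: brass washer 15 mm across, 2.5 mm high; neck 10 mm across up to 6.2 mm; bead widening to 14 mm across at 10.2 mm and narrowing to 7 mm at 14 mm; plain 7 mm rod to its top at 29 mm.
- stop_pin (a point): Top of the stop pin, 8 mm across and 15 mm high, on the block 39 mm behind the post (jig +x); it keeps the clip from being pushed along.
- clip: Spring clip, 50 g, waxed steel, 52 (x = -18 to +34) x 38 mm, at first around the post's neck, held 1 mm short of the stop pin. Origin: centre of its ring, on the post's axis, level with the foot (14 mm wide) under its bridge, so at the block's top while seated. x as the jig's: split ring at -x, bridge at +x. It is over the bead once its origin is 8.5 mm or more above the block's top.
- clip_mouth (a point): Middle of the clip's open end (18 mm on the -x side of its origin), at the underside of the two arms: 3 mm thick, y = 5 to 19 mm on either side, undersides 2.5 mm above the block, a slot for the fork. Their front 6 mm are bevelled on top to a low edge, so a fork that comes in too high rides over them. Each arm spreads against about 2 N per mm; the bead takes about 2 mm a side.
- clip_tab (a point): Top of the clip's red pull tab, 25 mm on the +x side of the clip's origin and 21 mm above it. The tab is 12 mm wide (clip y, to be gripped across), 10 mm long (x) and 15 mm high, standing on the bridge.
- wedge: Forked wedge, about 200 g, its balance under the handle, lying loose on its flat sole. Green plastic handle 70 (x) x 18 (y) x 32 mm high, to be gripped across y. Origin: on the sole, under the middle of the handle; z up, x towards the fork's tips. Pushing the fork under the clip takes some 5 to 10 N.
- wedge_tip (a point): Point midway between the two tips of the waxed steel fork, on the sole's level, 122 mm ahead (+x) of the wedge's origin. Each tine covers 11.5 to 20 mm on either side of the middle. The tips' upper edge is 2 mm above the sole, which turns up over their last 4 mm; a ramp rises over 36 mm to a flat 13 mm high. The clip lies free when this point is about 50 to 58 mm beyond the post's axis.
- wedge_crotch (a point): Bottom of the gap between the tines (23 mm wide, 72 mm deep), level with the flat: 50 mm ahead of the wedge's origin, 13 mm above its sole.
- tray: Open pale wooden tray, 130 (x) x 110 (y) x 24 mm high, walls and floor 5 mm thick, fixed to the bench. Origin: centre of its underside, z up.
- red_block: Bystander: printing block with red pigment, 90 x 130 x 28 mm, origin at the centre of its underside.
- green_block: Bystander: printing block with green pigment, 90 x 120 x 28 mm, origin at the centre of its underside.
- violet_block: Bystander: printing block with violet pigment, 100 x 110 x 28 mm, origin at the centre of its underside.
- brush: Bystander: brush, 200 mm long along its x, lying on the bench.
- baren: Bystander: baren, a black disc 100 mm across with a wooden grip, 34 mm high, origin at the centre of its underside.
- mallet: Bystander: wooden mallet, head 90 mm long and 56 mm across, 56 mm high, handle reaching 170 mm along +y.
- pot: Bystander: blue pot, 70 mm across and 60 mm high, origin at the centre of its underside.
There are look-alikes about, which are no part of the job. Several things look just like the wedge: the one meant starts farthest to the robot's right.

How it is judged:
On the way, in this order (a step that is already met when the one before it is completed fails the run):
1. the fork, flat on the block and astride the post, has been pushed under the clip (x of wedge_tip in the frame of jig between 0 and 0.07 m and y of wedge_tip in the frame of jig between -0.007 and 0.007 m and z of wedge_tip in the frame of jig below 0.039 m and horizontal distance between clip and post_seat below 0.012 m and contact force between wedge and clip above 0.2 N), for 0.05 s.
2. the wedge has lifted the clip over the bead: the clip lies on the fork, around the post, above the bead (z of clip in the frame of jig above 0.0425 m and horizontal distance between clip and post_seat below 0.012 m and contact force between wedge and clip above 0.05 N and contact force between the fingers and clip below 0.5 N), for 0.2 s.
At the end, for the whole second after the job is handed in: The clip lies at rest in the tray (its ring's centre within the tray's walls and less than 22 mm above the tray's underside), and the wedge lies at rest flat (within 0.2 rad) on the block or the bench (x of clip in the frame of tray between -0.06 and 0.06 m and y of clip in the frame of tray between -0.05 and 0.05 m and z of clip in the frame of tray below 0.022 m and contact force between clip and tray above 0.1 N and linear speed of each of clip, wedge below 0.02 m/s and angle between wedge's own z axis and vertical below 0.2 rad and height (world z) of wedge below 0.045 m); the robot touches nothing.
It fails at once if the fingers pull at the clip while it is still below the bead (contact force between the fingers and clip above 0.5 N and horizontal distance between clip and post_seat below 0.02 m and z of clip in the frame of jig below 0.0405 m).
It fails at once if the wedge is pressed or rammed against the jig with more than 22 N (contact force between wedge and jig above 22 N).
It fails at once if the wedge is rammed against the clip with more than 15 N (contact force between wedge and clip above 15 N).
It fails at once if the arm or fingers press on the jig with more than 35 N (contact force between any of the fingers, the arm and jig above 35 N).
It fails at once if a bystander is moved by more than 30 mm (distance of any of red_block, green_block, violet_block, brush, baren, mallet, pot from where it was at the start of the episode above 0.03 m).
It also fails if it takes over 67 s, if anything falls off the work surface, if the arm or the gripper's body presses on something with over 40 N, if the wrist force passes 120 N, or if a joint passes its speed limit or range.

### The arm

A 6-joint arm with a two-finger parallel gripper is mounted at the origin on the work surface. World frame = base frame: x ahead of the robot, y to its left, z up, the work surface at z = 0. Lengths are in m, angles in rad, forces in N, time in s.
With the tool pointing down it reaches from about 0.3 to 0.875 m from the base axis. Payload 6.4 kg.
Tool frame: the origin (TCP) lies midway between the tips of the shut fingers; the grasp point (between the pads) lies 19 mm behind it; z points along the fingers, y is the line along which they close (so a half turn about z gives the same grasp; the last joint's range is limited). The gripper opens to 88 mm and grips with 3 to 60 N. Pads are 18 mm wide; open, the fingers measure 123 mm over their backs; the gripper's body (75 mm by 187 mm) begins 45 mm behind the grasp point.
Start: joints at [-1.311, 0.181, 1.607, -0, 1.354, -0.206], TCP at [0.258, -0.514, 0.239] pointing down, gripper open.
Joint ranges: [-2.99, 2.99], [-0.89, 2.07], [0.3, 2.58], [-1.14, 4.28], [0, 2.63], [-3.12, 3.12]. Speed limits (rad/s): [2.57, 2.57, 3.01, 3.14, 3.14, 3.14].

### API

Orientations are given as a rotation vector (axis times angle).
In Python, from workcell import bot gives the robot as it stands.
- The arm moves only by the shell command python3 -m crank 'ROWS' [FORCE]. ROWS is JSON, a list of rows, each a list of 3 entries, a list of its own where there are three numbers: the shift along the tool's x, y, z in mm, then the turn, a rotation vector about the tool's x, y, z in rad, then the opening in per cent of the stroke, from 0 (shut) to 100 (fully open). A call has 1 to 5 rows; each row is the pose to reach, as a shift and turn from the pose commanded when the call began, along the tool's axes at that moment; what a row does not reach only later rows make up. A row lasts 1/8 s, in which the tool goes at most 62.5 mm and 10.7 degrees, less where a joint would pass 70% of its speed; a pose out of reach is approached as far as the arm can. A call with a gripper value outside its range is refused whole. The fingers move at their own pace and stop on an object; FORCE is the grip in N (left out, the last holds). Time passes only in rows, so rows that repeat a pose let the fingers close. It gives the time, the measured TCP pose, the force, the opening and the grip force at its end, in the units of the state.
- bot.observe(): the state, without advancing time (a new reading comes with each control period).
- bot.grab_frame(name): name is "scene" or "top" or "wrist"; returns a dict with "color" (400x640x3 uint8, red, green, blue), "z_map" (400x640 float32, m along the optical axis (not along the pixel's ray), 0 where there is no reading), "vertical_fov" (degrees; the focal length in pixels is half the picture's height over the tangent of half this angle, whatever the lens; pixels are square), "cx", "cy" (the principal point, pixels), "distortion" ([k1, k2, p1, p2, k3] as OpenCV has them; the pictures are not rectified), "position" and "orientation" of the camera in the world; the wrist camera has in their place "mount" (4x4, takes a point from camera to tool coordinates, whose origin is the TCP and whose axes are the flange's). Camera axes: x right, y down, z forward; pixel columns grow to the right and rows downward; lengths in m; the calibration is good to about 2 mm. A picture is of the moment at which its call begins: read the wrist's pose just before it.
- bot.sign_off(): hands the job in; it is judged then, once.
The state is a dict: "time_s": time; "qpos": joint angles; "joint_velocities": joint speeds; "effort": joint torques, N m; "ee_pos": TCP position; "orientation": TCP orientation; "wrist_force": force on the tool from outside, world axes, zero at the start; "torque": the same for the moment, N m; "finger_gap": finger opening in m; "gripper_force": force on a finger pad.
Only numpy, scipy, OpenCV 4.12 (cv2) and the standard library are available. Lean on these libraries where they do the work, as an engineer would, in place of code of your own. Each camera call takes 0.05 s, during which the arm holds its last target. There are 200 camera calls.

## Working session

There is one attempt and no reset: what is moved stays moved. The work goes in short steps, Python scripts to look and compute and a shell command to move; the robot and the scene stay as the last step left them, time stands still between calls to the robot, and variables do not carry over. Pictures are saved under pics/ and viewed, at most 12 in all, crops included, and the job is handed in when it is done.

```bash
ls; mkdir -p pics; cat > h.py <<'E'
import numpy as np, cv2, pickle
from scipy.spatial.transform import Rotation as R
from workcell import bot
def cam(name):
    s=bot.observe(); f=bot.grab_frame(name)
    h=f["color"].shape[0]; fl=h/2/np.tan(np.radians(f["vertical_fov"])/2)
    K=np.array([[fl,0,f["cx"]],[0,fl,f["cy"]],[0,0,1]]); D=np.array(f["distortion"],float)
    if "mount" in f:
        T=np.eye(4);T[:3,:3]=R.from_rotvec(s["orientation"]).as_matrix();T[:3,3]=s["ee_pos"]
        M=T@np.array(f["mount"])
        Rm,p=M[:3,:3],M[:3,3]
    else:
        p=np.array(f["position"]);o=np.array(f["orientation"],float)
        Rm=o if o.shape==(3,3) else R.from_rotvec(o).as_matrix()
    c=dict(K=K,D=D,R=Rm,p=p,img=f["color"],z=f["z_map"]); return c
def plane(c,uv,z):
    uv=np.asarray(uv,float).reshape(-1,1,2)
    n=cv2.undistortPoints(uv,c["K"],c["D"]).reshape(-1,2)
    d=np.c_[n,np.ones(len(n))]@c["R"].T
    return c["p"]+d*((z-c["p"][2])/d[:,2])[:,None]
def cloud(c):
    h,w=c["z"].shape; g=np.mgrid[0:h,0:w][::-1].reshape(2,-1).T.astype(float)
    n=cv2.undistortPoints(g.reshape(-1,1,2),c["K"],c["D"]).reshape(-1,2)
    P=np.c_[n,np.ones(len(n))]*c["z"].reshape(-1,1)
    return (P@c["R"].T+c["p"]).reshape(h,w,3)
def proj(c,P):
    rv,_=cv2.Rodrigues(c["R"].T); return cv2.projectPoints(np.asarray(P,float).reshape(-1,1,3),rv,-c["R"].T@c["p"],c["K"],c["D"])[0].reshape(-1,2)
def save(c,n): cv2.imwrite(f"pics/{n}.png",c["img"][:,:,::-1]); pickle.dump(c,open(f"{n}.pkl","wb"))
def load(n): return pickle.load(open(f"{n}.pkl","rb"))
E
python3 - <<'E'
from h import *
for n in("top","scene"):
    c=cam(n);save(c,n+"0");print(n,c["p"],c["R"].round(2).tolist(),c["D"])
print(bot.observe())
E
```

```text
pics
top [ 0.43525619 -0.02291777  1.15314181] [[0.01, -0.99, 0.12], [-1.0, -0.01, 0.03], [-0.03, -0.12, -0.99]] [0.02720639 0.         0.         0.         0.        ]
scene [ 1.75334566 -0.11142022  1.15031967] [[0.08, 0.68, -0.73], [1.0, -0.04, 0.07], [0.02, -0.73, -0.68]] [-0.1144818  0.         0.         0.         0.       ]
{'time_s': 0.1, 'qpos': array([-1.31130144e+00,  1.81472228e-01,  1.60789351e+00,  1.17954527e-05,
        1.35379132e+00, -2.06331252e-01]), 'joint_velocities': array([-6.47273388e-04, -2.69757082e-04, -3.16762386e-03,  2.17049639e-03,
        1.06656696e-03,  6.83280229e-05]), 'effort': array([ 1.47286879e-03, -4.34814692e+01, -3.42695153e+01,  7.03694369e-02,
        3.39785172e-02, -5.97039252e-05]), 'ee_pos': array([ 0.25814606, -0.51326413,  0.23790416]), 'orientation': array([-3.05524284e+00, -7.24755222e-01,  4.72056676e-05]), 'wrist_force': array([-0.38097902, -0.58435861, -0.05408153]), 'torque': array([-0.01090434, -0.02002036, -0.04723606]), 'gripper_force': 0.0, 'finger_gap': 0.0885403598497694}
```

View pics/top0.png

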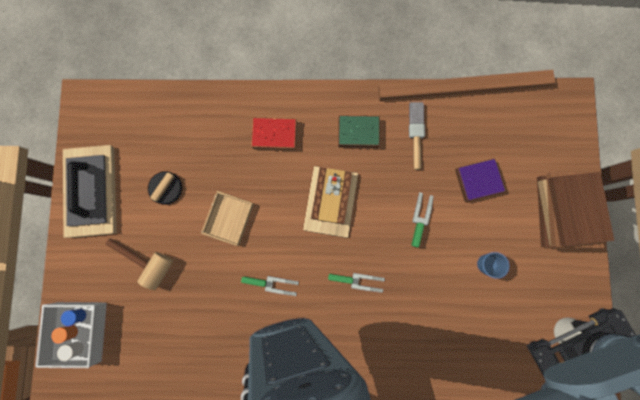

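View pics/scene0.png

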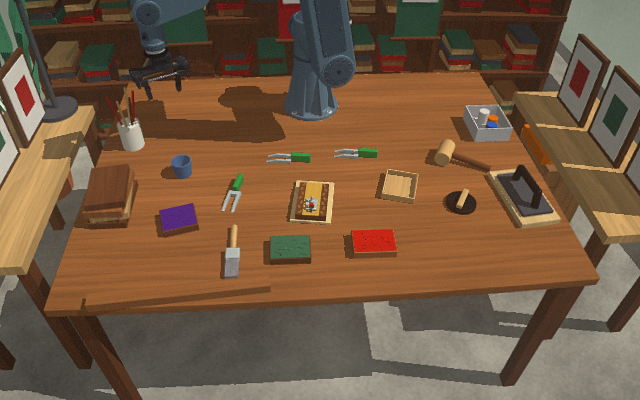

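The top view (up = world +x, left = +y) shows the target wedge rightmost at about (422,220), with its green handle at (419,233) and tips at (425,196). The jig is at (332,200) with the clip at (335,185), the tray is at (229,217), and the look-alike wedges are at (270,285) and (356,282).

```bash
python3 - <<'E'
from h import *
c=load("top0"); P=cloud(c); hsv=cv2.cvtColor(c["img"],cv2.COLOR_RGB2HSV)
def box(m,x0,y0,x1,y1):
    o=np.zeros(m.shape,bool);o[y0:y1,x0:x1]=m[y0:y1,x0:x1];return o
g=box((hsv[...,0]>50)&(hsv[...,0]<85)&(hsv[...,1]>130),400,190,445,260)
v,u=np.nonzero(g);q=P[g];print("wedge handle",len(u),u.mean(),v.mean(),np.median(q,0).round(4),q[:,2].max())
pl=plane(c,np.c_[u,v],0.03);d=pl-pl.mean(0);w=np.linalg.svd(d[:,:2])[2][0];print("dir",w,plane(c,[[u.mean(),v.mean()]],.03),"tip",plane(c,[[425.5,195]],.002))
red=box((hsv[...,2]>60)&(P[...,2]>0.045),300,165,360,240); v,u=np.nonzero(red);print("clip-ish",u.mean(),v.mean(),P[red].mean(0),P[red].max(0))
bt=box(abs(P[...,2]-0.034)<.006,295,160,365,240);v,u=np.nonzero(bt);r=cv2.minAreaRect(P[bt][:,:2].astype(np.float32));print("block",r,np.median(P[bt],0))
bt=box((P[...,2]>.006)&(P[...,2]<.05),195,185,262,250);r=cv2.minAreaRect(P[bt][:,:2].astype(np.float32));print("tray",r,np.percentile(P[bt][:,2],[5,50,95]))
E
```

```text
wedge handle 61 417.57377049180326 233.9672131147541 [ 0.4833 -0.2729  0.032 ] 0.03759274013272895
dir [-0.95943279  0.28193746] [[ 0.48072904 -0.27236227  0.03      ]] tip [[ 0.59467072 -0.30374552  0.002     ]]
clip-ish 331.375 189.234375 [ 0.54900805 -0.03089144  0.49964958] [ 0.64936733 -0.02291777  1.15314181]
block ((0.5894813537597656, -0.030674178153276443), (0.0960177630186081, 0.15076503157615662), 80.99708557128906) [ 0.58330039 -0.02994303  0.03446486]
tray ((0.520814836025238, 0.2658728361129761), (0.16002756357192993, 0.18694309890270233), 1.3842551708221436) [0.00615409 0.00898689 0.02590986]
```

```bash
cat >> h.py <<'E'
def rel(p,yaw):
    "shift (mm) and turn (rad) in tool axes to TCP p, tool down with tool x at world yaw (deg)"
    s=bot.observe();R0=R.from_rotvec(s["orientation"])
    t=R.from_euler("z",yaw,degrees=True)*R.from_rotvec([np.pi,0,0])
    print("t",s["time_s"],"shift",(R0.inv().apply(np.array(p)-s["ee_pos"])*1000).round(1),"turn",(R0.inv()*t).as_rotvec().round(4), "at",np.array(s["ee_pos"]).round(4),"yaw",np.degrees(np.arctan2(*R0.as_matrix()[1::-1,0])).round(2),"F",np.array(s["wrist_force"]).round(2),"gap",s["finger_gap"])
E
python3 - <<'E'
from h import *
print(np.array(bot.grab_frame("wrist")["mount"]).round(3))
rel([.46,-.265,.24],-16)
E
```

```text
[[ 0.    -0.966 -0.259  0.067]
 [ 1.     0.    -0.     0.   ]
 [ 0.    -0.259  0.966 -0.146]
 [ 0.     0.     0.     1.   ]]
t 0.15 shift [ 291.9 -131.2   -1.7] turn [-1.40e-03  2.00e-04  7.45e-01] at [ 0.2582 -0.5133  0.238 ] yaw 26.69 F [ 0.05  0.25 -0.04] gap 0.08804274839965404
```

```bash
python3 - <<'E'
from h import *
rel([.55,-.29,.26],-16)
E
```

```text
t 0.15 shift [361.1 -68.5 -21.8] turn [-1.40e-03  2.00e-04  7.45e-01] at [ 0.2582 -0.5133  0.238 ] yaw 26.69 F [ 0.05  0.25 -0.04] gap 0.08804274839965404
```

```bash
python3 -m crank '[[[60,-12,-4],[0,0,0.149],100],[[120,-24,-8],[0,0,0.298],100],[[180,-36,-12],[0,0,0.447],100],[[240,-48,-16],[0,0,0.596],100],[[300,-60,-20],[0,0,0.745],100]]'; python3 - <<'E'
from h import *
rel([.55,-.29,.26],-16)
E
```

```text
time_s: 0.78
ee_pos: [0.5006, -0.3239, 0.2587]
orientation: [-3.11, 0.445, 0.0]
wrist_force: [0.5, -0.7, -0.3]
finger_gap: 0.088
gripper_force: 0.0
t 0.775 shift [ 37.9 -46.4  -1.3] turn [-0.      0.0002 -0.005 ] at [ 0.5006 -0.3239  0.2587] yaw -16.29 F [ 0.55 -0.67 -0.25] gap 0.08799187589483559
```

```bash
python3 -m crank '[[[38,-46,-1],[0,0,-0.005],100],[[38,-46,-1],[0,0,-0.005],100],[[38,-46,-1],[0,0,-0.005],100]]'; python3 - <<'E'
from h import *
c=cam("wrist");save(c,"w1");P=cloud(c);hsv=cv2.cvtColor(c["img"],cv2.COLOR_RGB2HSV)
g=(hsv[...,0]>45)&(hsv[...,0]<85)&(hsv[...,1]>120)&(P[...,2]>.026)&(P[...,2]<.04)
print(g.sum());r=cv2.minAreaRect(P[g][:,:2].astype(np.float32));print(r,np.median(P[g],0))
rel([.55,-.29,.26],-16)
E
```

```text
time_s: 1.15
ee_pos: [0.5482, -0.2915, 0.2591]
orientation: [-3.112, 0.428, 0.002]
wrist_force: [-0.2, -0.4, 0.1]
finger_gap: 0.0878
gripper_force: 0.0
4699
((0.5538573265075684, -0.16628262400627136), (0.2556573152542114, 0.4298757016658783), 86.1054458618164) [ 0.74519416 -0.09642511  0.02987895]
t 1.2 shift [ 1.6 -2.6 -0.8] turn [0.     0.0011 0.0045] at [ 0.5478 -0.2921  0.2592] yaw -15.74 F [-0.09 -0.14 -0.36] gap 0.08854375553332576
```

View pics/w1.png

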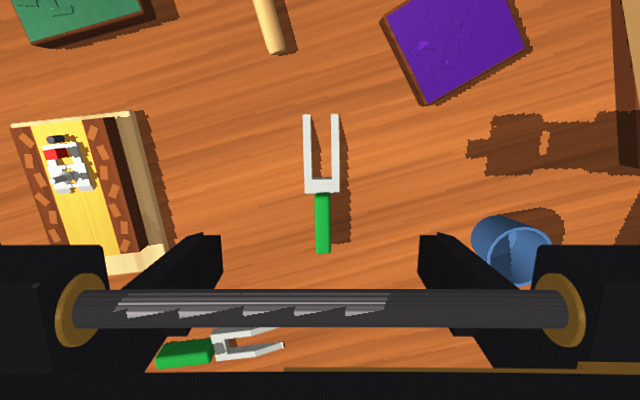

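The wrist view shows the target wedge from handle end (322,252) to tips (307..335,115), and the jig's block on the left with the clip at about (68,165).

```bash
python3 - <<'E'
from h import *
c=load("w1");P=cloud(c);hsv=cv2.cvtColor(c["img"],cv2.COLOR_RGB2HSV)
def box(m,x0,y0,x1,y1):
    o=np.zeros(m.shape,bool);o[y0:y1,x0:x1]=m[y0:y1,x0:x1];return o
def rect(m,z):
    v,u=np.nonzero(m);q=plane(c,np.c_[u,v],z)[:,:2]if z else P[m][:,:2]; return cv2.minAreaRect(q.astype(np.float32)),len(u)
g=box((hsv[...,0]>45)&(hsv[...,0]<85)&(hsv[...,1]>120),295,180,345,260)
print("handle",rect(g,.032),np.percentile(P[g][:,2],[5,50,95]))
f=box((hsv[...,1]<60)&(hsv[...,2]>120),295,105,350,195)
print("fork",rect(f,.010),np.percentile(P[f][:,2],[5,50,95]))
v,u=np.nonzero(f)
for r in (116,120,130,150,170): 
    x=u[v==r]; print(r,x.min(),x.max(),plane(c,[[x.min(),r],[x.max(),r]],.005)[:,:2].round(4).tolist())
b=box(abs(P[...,2]-.034)<.005,0,100,200,290);print("block",rect(b,0),np.median(P[b][:,2]))
E
```

```text
handle (((0.4830062985420227, -0.2762185037136078), (0.01729818619787693, 0.07153233140707016), 75.56974792480469), 920) [0.02811095 0.03197458 0.03337972]
fork (((0.5557860136032104, -0.2950824201107025), (0.04060095548629761, 0.08879461139440536), 75.19117736816406), 1532) [0.00121725 0.01266683 0.01443113]
116 303 337 [[0.6014, -0.2871], [0.5913, -0.3234]]
120 303 338 [[0.5973, -0.2858], [0.5868, -0.3234]]
130 303 338 [[0.5867, -0.2827], [0.5762, -0.3206]]
150 303 339 [[0.5652, -0.2764], [0.5541, -0.3159]]
170 304 339 [[0.5427, -0.271], [0.5318, -0.31]]
block (((0.5891545414924622, -0.031894251704216), (0.09873893111944199, 0.15044747292995453), 80.88735961914062), 10518) 0.03450337691221003
```

```bash
python3 - <<'E'
from h import *
rel([.483,-.2762,.008],-14.6)
E
```

```text
t 1.2 shift [-66.4   2.3 251.3] turn [ 0.      0.0011 -0.0199] at [ 0.5478 -0.2921  0.2592] yaw -15.74 F [-0.09 -0.14 -0.36] gap 0.08854375553332576
```

```bash
python3 -m crank '[[[-35,1,50],[0,0.001,-0.02],100],[[-66,2,110],[0,0.001,-0.02],100],[[-66,2,165],[0,0.001,-0.02],100],[[-66,2,205],[0,0.001,-0.02],100],[[-66,2,205],[0,0.001,-0.02],100]]'; python3 - <<'E'
from h import *
bot.grab_frame("wrist");rel([.483,-.2762,.008],-14.6)
E
```

```text
time_s: 1.82
ee_pos: [0.4811, -0.2749, 0.0517]
orientation: [-3.112, 0.402, 0.008]
wrist_force: [0.3, 0.5, 0.5]
finger_gap: 0.0881
gripper_force: 0.0
t 1.875 shift [ 0.   0.1 46.2] turn [-0.0011  0.0014 -0.0015] at [ 0.483  -0.2762  0.0542] yaw -14.68 F [ 0.78 -0.07  0.11] gap 0.08826272225078666
```

```bash
python3 -m crank '[[[0,0,25],[0,0.001,0],100],[[0,0,46],[-0.001,0.001,-0.001],100],[[0,0,46],[-0.001,0.001,-0.001],100],[[0,0,46],[-0.001,0.001,-0.001],20],[[0,0,46],[-0.001,0.001,-0.001],0]]' 20; python3 -m crank '[[[0,0,0],[0,0,0],0],[[0,0,0],[0,0,0],0],[[0,0,0],[0,0,0],0],[[0,0,0],[0,0,0],0]]' 20;  python3 - <<'E'
from h import *
bot.grab_frame("wrist");rel([.483,-.2762,.008],-14.6)
c=load("w1")
# jig: from block rect
a=np.radians(-9.1);ex=np.array([np.cos(a),np.sin(a)]);print("post est",np.array([.5893,-.0313])+.02*ex)
E
```

```text
time_s: 2.5
ee_pos: [0.4855, -0.2767, 0.0105]
orientation: [3.114, -0.396, 0.007]
wrist_force: [0.2, 0.4, 0.1]
finger_gap: 0.0701
gripper_force: 0.0
time_s: 3.0
ee_pos: [0.4845, -0.2757, 0.0087]
orientation: [3.115, -0.397, 0.003]
wrist_force: [0.5, 0.3, 0.6]
finger_gap: 0.0301
gripper_force: 0.0
t 3.05 shift [-1.3  0.9  0.6] turn [ 0.001  -0.0019  0.0016] at [ 0.4845 -0.2757  0.0086] yaw -14.51 F [ 0.75 -0.06  0.69] gap 0.02620509898340706
post est [ 0.60904828 -0.03446316]
```

```bash
python3 -m crank '[[[0,0,0],[0,0,0],0],[[0,0,0],[0,0,0],0],[[0,0,0],[0,0,0],0],[[0,0,0],[0,0,0],0]]' 20;  python3 - <<'E'
from h import *
rel([.483,-.2762,.008],-14.6); print(bot.observe()["gripper_force"])
a=np.radians(-9.1);ex=np.array([np.cos(a),np.sin(a)]);p=np.array([.609,-.0345])-.19*ex
rel([*p,.13],-9.1)
E
```

```text
time_s: 3.55
ee_pos: [0.4845, -0.2757, 0.0087]
orientation: [3.115, -0.396, 0.003]
wrist_force: [0.1, -0.6, -0.9]
finger_gap: 0.0177
gripper_force: 20.0
t 3.55 shift [-1.3  0.8  0.7] turn [ 0.001  -0.002   0.0016] at [ 0.4845 -0.2757  0.0087] yaw -14.51 F [ 0.15 -0.64 -0.87] gap 0.017729565293560113
20.000036673154682
t 3.55 shift [-128.8 -246.7 -121.8] turn [ 0.0011 -0.0019 -0.0944] at [ 0.4845 -0.2757  0.0087] yaw -14.51 F [ 0.15 -0.64 -0.87] gap 0.017729565293560113
```

```bash
python3 -m crank '[[[0,0,-40],[0,0,0],0],[[0,0,-90],[0,0,0],0],[[-25,-50,-115],[0,0,-0.03],0],[[-60,-100,-122],[0,0,-0.06],0],[[-90,-150,-122],[0,0,-0.094],0]]' 20; python3 -m crank '[[[-20,-40,0],[0,0,0],0],[[-38,-90,0],[0,0,0],0],[[-38,-97,0],[0,0,0],0],[[-38,-97,0],[0,0,0],0],[[-38,-97,0],[0,0,0],0]]' 20;  python3 - <<'E'
from h import *
c=cam("wrist");save(c,"w2")
a=np.radians(-9.1);ex=np.array([np.cos(a),np.sin(a)]);p=np.array([.609,-.0345])-.19*ex
rel([*p,.13],-9.1)
E
```

```text
time_s: 4.18
ee_pos: [0.434, -0.1062, 0.1309]
orientation: [3.13, -0.249, 0.004]
wrist_force: [0.6, 0.8, -2.7]
finger_gap: 0.0181
gripper_force: 20.0
time_s: 4.8
ee_pos: [0.4131, -0.007, 0.1303]
orientation: [3.13, -0.251, 0.003]
wrist_force: [0.5, 0.3, -2.9]
finger_gap: 0.0177
gripper_force: 20.0
t 4.85 shift [ 7.8 -3.9  0.2] turn [ 0.0014 -0.002  -0.0018] at [ 0.413  -0.0071  0.1302] yaw -9.21 F [-0.09 -0.15 -2.31] gap 0.017829224326890186
```

View pics/w2.png

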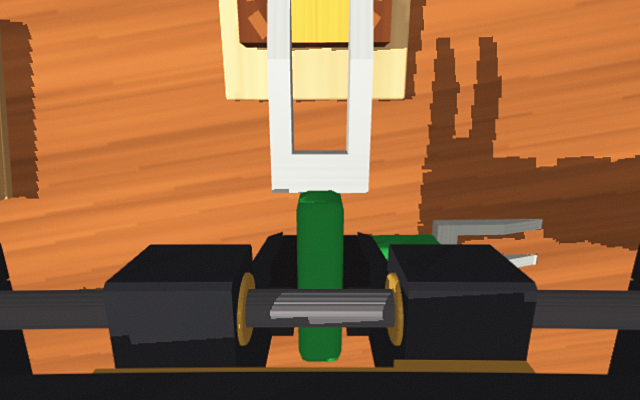

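The wrist view shows the fork held straight, handle at (320,270), tines at columns 268..372, above the near end of the jig: board columns 221..419, block front edge at row 45.

```bash
python3 - <<'E'
from h import *
a=np.radians(-9.1);ex=np.array([np.cos(a),np.sin(a)]);ey=np.array([-ex[1],ex[0]]);p0=np.array([.609,-.0345])
for n in("w1","w2","top0"):
    c=load(n);P=cloud(c);J=np.stack([(P[...,:2]-p0)@ex,(P[...,:2]-p0)@ey,P[...,2]],-1)*1000
    near=(abs(J[...,0]+20)<100)&(abs(J[...,1])<70)
    for nm,lo,hi in(("board",8,16),("block",31,37.5),("post>56",56,70),("47-56 tab",50,58)):
        m=near&(J[...,2]>lo)&(J[...,2]<hi); 
        if n=="w2" and nm=="block": m&=(J[...,0]<-70)
        q=J[m]
        if len(q): print(n,nm,len(q),"x",np.percentile(q[:,0],[1,50,99]).round(1),"y",np.percentile(q[:,1],[1,50,99]).round(1),"z",np.median(q[:,2]).round(1))
    if n=="w2":
        m=(J[...,2]>100)&(J[...,2]<140);m[:, :255]=0;m[:,385:]=0;m[195:]=0;q=J[m];v,u=np.nonzero(m)
        for r in (20,60,100,140): 
            k=q[v==r]; print("fork row",r,k.min(0).round(1),k.max(0).round(1))
    hsv=cv2.cvtColor(c["img"],cv2.COLOR_RGB2HSV)
    m=near&((hsv[...,0]<6)|(hsv[...,0]>174))&(hsv[...,1]>150)&(hsv[...,2]>120)&(J[...,2]>45);q=J[m]
    if len(q):print(n,"red tab",len(q),np.percentile(q,[5,50,95],axis=0).round(1).tolist())
E
```

```text
w1 board 3811 x [-119.   -24.6   59.5] y [-65.6 -52.7  53.5] z 12.2
w1 block 10092 x [-91.5 -20.1  53.8] y [-48.7  -7.6  46.7] z 34.5
w1 post>56 100 x [-3.4  1.3 29.5] y [-7.  -2.4  3.5] z 60.8
w1 47-56 tab 220 x [-3.1 24.3 39.5] y [-7.5 -2.6  5.8] z 54.9
w1 red tab 115 [[20.9, -6.3, 54.2], [25.1, -0.9, 55.3], [29.2, 4.6, 56.5]]
w2 board 6860 x [-119.9 -102.7  -66.6] y [-64.8  -0.8  63.4] z 12.2
w2 block 4488 x [-94.9 -82.7 -71. ] y [-48.2  -0.5  46.6] z 34.4
fork row 20 [-102.   -24.1  126.7] [-100.9   16.1  132.1]
fork row 60 [-116.4  -23.7  125.6] [-115.2   15.9  136.3]
fork row 100 [-130.8  -23.5  123.4] [-130.7   15.9  136.1]
fork row 140 [-147.4  -23.5  122.8] [-146.    15.9  136.6]
top0 board 909 x [-119.3  -71.3   56.6] y [-63.7  -2.3  64.9] z 12.1
top0 block 1384 x [-93.8 -29.4  53.6] y [-46.6  -0.7  47.6] z 34.4
top0 post>56 10 x [-2.  21.3 27.9] y [-1.8  1.   6.3] z 58.7
top0 47-56 tab 18 x [ 0.4 25.4 39.9] y [-5.  -0.   6.3] z 53.4
top0 red tab 9 [[20.0, -3.1, 51.7], [22.9, -0.1, 54.8], [27.5, 3.0, 58.7]]
```

```bash
python3 -m crank '[[[25,-3,0],[0,0,0],0],[[45,-3,20],[0,0,0],0],[[45,-3,50],[0,0,0],0],[[45,-3,76],[0,0,0],0],[[45,-3,78],[0,0,0],0]]' 20; python3 -m crank '[[[0,0,0],[0,0,0],0],[[0,0,0],[0,0,0],0]]' 20; python3 - <<'E'
from h import *
c=cam("wrist");save(c,"w3")
a=np.radians(-9.1);ex=np.array([np.cos(a),np.sin(a)]);p=np.array([.6089,-.0352])-.1207*ex
rel([*p,.0427],-9.1)
P=cloud(c);ey=np.array([-ex[1],ex[0]]);J=np.stack([(P[...,:2]-[.6089,-.0352])@ex,(P[...,:2]-[.6089,-.0352])@ey,P[...,2]],-1)*1000
for r in(5,20,40,60,80,100,120,140,160,180):
  print(r,[J[r,u].round(1).tolist() for u in (285,355)])
E
```

```text
time_s: 5.48
ee_pos: [0.4561, -0.0108, 0.0504]
orientation: [3.131, -0.252, -0.005]
wrist_force: [-0.5, 0.4, -2.4]
finger_gap: 0.0177
gripper_force: 20.0
time_s: 5.72
ee_pos: [0.4587, -0.0108, 0.0535]
orientation: [3.13, -0.25, 0.006]
wrist_force: [-0.3, 0.4, -2.4]
finger_gap: 0.018
gripper_force: 20.0
t 5.775 shift [31.5  0.4 10.9] turn [ 0.0014 -0.0041 -0.0006] at [ 0.4586 -0.0107  0.0534] yaw -9.13 F [ 0.41 -0.42 -2.35] gap 0.01799802648750359
5 [[-50.3, 13.5, 51.3], [-50.3, -13.2, 51.3]]
20 [[-56.0, 13.4, 54.1], [-55.7, -13.2, 52.3]]
40 [[-63.4, 13.3, 56.8], [-63.3, -13.1, 55.9]]
60 [[-70.6, 13.4, 58.5], [-70.6, -13.0, 58.9]]
80 [[-77.7, 13.6, 57.9], [-77.7, -13.2, 58.2]]
100 [[-85.1, 13.7, 59.5], [-85.1, -13.3, 59.0]]
120 [[-92.6, 13.9, 59.1], [-92.7, -13.7, 57.0]]
140 [[-100.5, 14.2, 57.9], [-100.5, -13.8, 58.3]]
160 [[-108.4, 14.3, 58.8], [-108.5, -14.0, 58.8]]
180 [[-116.9, 14.6, 58.1], [-117.0, -14.3, 57.7]]
```

View pics/w3.png

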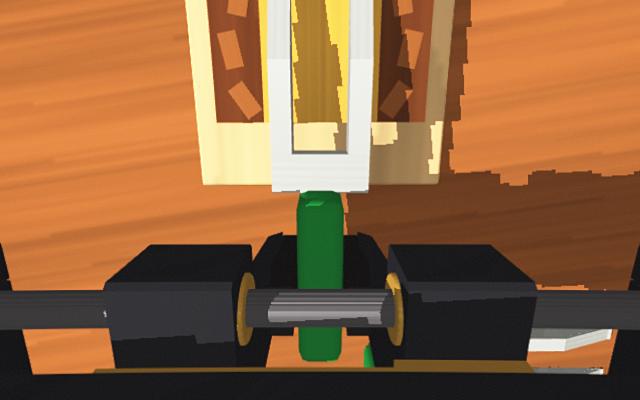

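The fork straddles the block's centreline symmetrically at columns 268..372, about 10 mm above the block top. I'll now lower it until I feel contact.

```bash
python3 -m crank '[[[0,0,4],[0,-0.004,0],0],[[0,0,8],[0,-0.004,0],0],[[0,0,9],[0,-0.004,0],0],[[0,0,9],[0,-0.004,0],0]]' 20; python3 -m crank '[[[0,0,0.5],[0,0,0],0],[[0,0,1],[0,0,0],0],[[0,0,1],[0,0,0],0]]' 20;python3 -m crank '[[[0,0,0.3],[0,0,0],0],[[0,0,0.6],[0,0,0],0],[[0,0,0.6],[0,0,0],0]]' 20; python3 - <<'E'
from h import *
a=np.radians(-9.1);ex=np.array([np.cos(a),np.sin(a)]);p=np.array([.6089,-.0352])-.1207*ex
rel([*p,.0427],-9.1);print(bot.observe()["torque"])
E
```

```text
time_s: 6.28
ee_pos: [0.4576, -0.0102, 0.0431]
orientation: [3.131, -0.25, -0.004]
wrist_force: [-0.1, 0.4, -1.2]
finger_gap: 0.0179
gripper_force: 20.0
time_s: 6.65
ee_pos: [0.4579, -0.0103, 0.0425]
orientation: [3.131, -0.25, -0.003]
wrist_force: [-0.8, 0.3, 1.7]
finger_gap: 0.0174
gripper_force: 20.0
time_s: 7.02
ee_pos: [0.4578, -0.0103, 0.0418]
orientation: [3.131, -0.25, -0.003]
wrist_force: [-1.9, 0.6, 1.6]
finger_gap: 0.0177
gripper_force: 20.0
t 7.025 shift [32.5  0.7 -1. ] turn [ 0.0012  0.0019 -0.0003] at [ 0.4578 -0.0103  0.0418] yaw -9.12 F [-1.95  0.63  1.6 ] gap 0.017651345739651502
[ 0.09337129  0.03071067 -0.02910082]
```

```bash
python3 -m crank '[[[3,0.2,0],[0,0,0],0],[[6,0.5,0],[0,0,0],0],[[9,0.5,0],[0,0,0],0],[[11,0.5,0],[0,0,0],0],[[11,0.5,0],[0,0,0],0]]' 25; python3 -m crank '[[[2,0,0],[0,0,0],0],[[4,0,0],[0,0,0],0],[[6,0,0],[0,0,0],0],[[8,0,0],[0,0,0],0]]' 25; python3 - <<'E'
from h import *
a=np.radians(-9.1);ex=np.array([np.cos(a),np.sin(a)]);p=np.array([.6089,-.0352])-.1207*ex
rel([*p,.0427],-9.1);print(bot.observe()["torque"])
E
```

```text
time_s: 7.65
ee_pos: [0.469, -0.0127, 0.0418]
orientation: [3.13, -0.25, -0.002]
wrist_force: [-1.2, 0.7, 3.2]
finger_gap: 0.0177
gripper_force: 25.0
time_s: 8.15
ee_pos: [0.4763, -0.0137, 0.0417]
orientation: [3.131, -0.25, -0.004]
wrist_force: [-2.8, 0.7, 5.2]
finger_gap: 0.0177
gripper_force: 25.0
t 8.15 shift [13.6  0.2 -1.1] turn [ 0.0012  0.0025 -0.0003] at [ 0.4763 -0.0137  0.0417] yaw -9.12 F [-2.83  0.7   5.24] gap 0.017724789543002165
[0.05099951 0.19446578 0.00209425]
```

```bash
python3 -m crank '[[[2,0,-0.3],[0,0,0],0],[[4,0,-0.5],[0,0,0],0],[[6,0,-0.5],[0,0,0],0],[[8,0,-0.5],[0,0,0],0]]' 25; python3 - <<'E'
from h import *
c=cam("scene");save(c,"s1")
a=np.radians(-9.1);ex=np.array([np.cos(a),np.sin(a)]);p=np.array([.6089,-.0352])-.1207*ex
rel([*p,.0427],-9.1);print(bot.observe()["torque"])
u,v=proj(c,[.609,-.035,.045])[0].astype(int);print(u,v)
cv2.imwrite("pics/s1c.png",cv2.resize(c["img"][v-40:v+40,u-55:u+55,::-1],None,fx=7,fy=7,interpolation=cv2.INTER_CUBIC))
E
```

```text
time_s: 8.65
ee_pos: [0.4841, -0.015, 0.0418]
orientation: [3.131, -0.25, -0.004]
wrist_force: [-3.3, 0.9, 0.8]
finger_gap: 0.0178
gripper_force: 25.0
t 8.7 shift [ 5.3  0.2 -0.8] turn [ 0.0012  0.0021 -0.0005] at [ 0.4845 -0.0151  0.0419] yaw -9.13 F [-2.27  0.39  1.11] gap 0.017711974563154497
[0.05248445 0.00839416 0.04371232]
310 199
```

View pics/s1c.png

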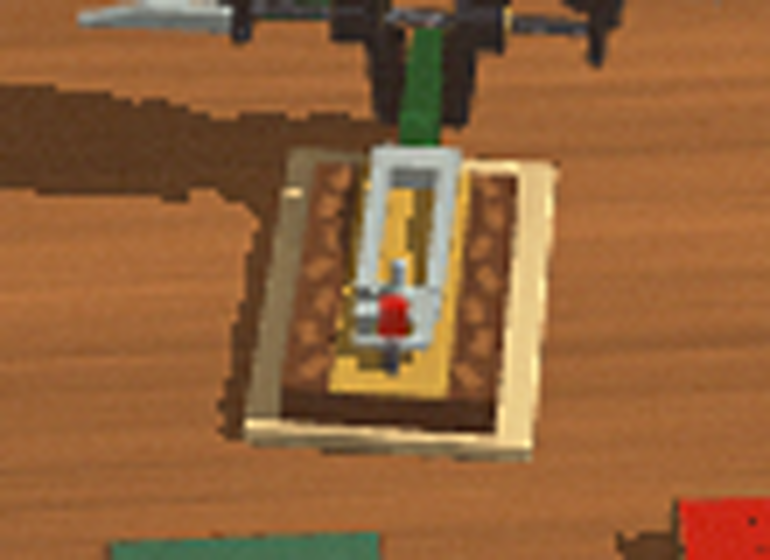

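The crop shows the fork lying on the brass strip, astride the rod, with its tips at the clip (about (400,290)) and the red tab at (393,315).

```bash
python3 -m crank '[[[2,0,0],[0,0,0],0],[[4,0,0],[0,0,0],0],[[6,0,0],[0,0,0],0],[[8,0,0],[0,0,0],0]]' 25;python3 -m crank '[[[2,0,0],[0,0,0],0],[[4,0,0],[0,0,0],0]]' 25; python3 - <<'E'
from h import *
c=cam("top");save(c,"t1")
a=np.radians(-9.1);ex=np.array([np.cos(a),np.sin(a)]);p0=np.array([.6089,-.0352]);p=p0-.1207*ex
rel([*p,.0427],-9.1);print(bot.observe()["torque"])
P=cloud(c);ey=np.array([-ex[1],ex[0]]);J=np.stack([(P[...,:2]-p0)@ex,(P[...,:2]-p0)@ey,P[...,2]],-1)*1000
hsv=cv2.cvtColor(c["img"],cv2.COLOR_RGB2HSV)
for c2 in (c,load("top0")):
  P=cloud(c2);J=np.stack([(P[...,:2]-p0)@ex,(P[...,:2]-p0)@ey,P[...,2]],-1)*1000
  for x in range(-30,40,6):
    m=(abs(J[...,0]-x)<3)&(abs(J[...,1])<22)&(abs(J[...,2]-50)<20); print(x,J[m][:,2].round(0).astype(int).tolist())
E
```

```text
time_s: 9.2
ee_pos: [0.4925, -0.0164, 0.0422]
orientation: [3.131, -0.25, -0.003]
wrist_force: [-0.3, 0.1, 0.1]
finger_gap: 0.0179
gripper_force: 25.0
time_s: 9.45
ee_pos: [0.4963, -0.017, 0.0421]
orientation: [3.131, -0.25, -0.003]
wrist_force: [-1.3, -0.3, -0.1]
finger_gap: 0.0177
gripper_force: 25.0
t 9.5 shift [-6.9  0.2 -0.5] turn [ 0.0012  0.0016 -0.0004] at [ 0.4966 -0.017   0.0422] yaw -9.12 F [-0.6   0.69  0.49] gap 0.01776836343199946
[ 0.00763465 -0.17862364  0.0045879 ]
-30 [55, 47, 53, 33, 35, 36, 53, 36, 32, 36, 35, 50, 46, 48, 32, 54, 51, 48, 37, 32]
-24 [35, 45, 46, 50, 51, 50, 49, 48, 33, 32, 34, 37, 31, 34, 34, 36, 35, 34, 34, 34, 49, 49, 46, 31, 35, 38, 37, 35, 49, 47, 45, 37, 36, 37]
-18 [51, 47, 44, 48, 43, 49, 35, 39, 32, 33, 39, 35, 32, 32, 36, 36, 35, 35, 50, 44, 48, 33, 37, 34, 35, 37, 47, 51, 45, 37, 35]
-12 [49, 46, 43, 45, 45, 45, 39, 41, 38, 37, 42, 35, 35, 32, 32, 38, 39, 47, 44, 50, 31, 31, 35, 36, 47, 45, 47, 34, 38]
-6 [41, 42, 43, 42, 54, 34, 44, 42, 44, 38, 41, 42, 47, 46, 43, 38, 38, 39, 35, 36, 38, 37, 39, 38, 45, 42, 44, 34, 39, 39, 44, 45, 43, 4
[... 1806 characters left out ...]
 39, 39, 46, 41, 39, 40, 36, 41, 39, 37, 39, 38, 39, 38, 35, 34]
12 [37, 40, 40, 38, 35, 36, 42, 38, 41, 36, 37, 34, 34, 38, 40, 38, 38, 45, 42, 36, 40, 40, 35, 37, 39, 40, 37, 35, 37, 36]
18 [36, 41, 43, 42, 50, 45, 51, 56, 36, 38, 38, 34, 32, 33, 33, 42, 32, 32, 31, 33, 36, 34, 41, 40, 40, 33, 35, 34, 33, 39, 41, 38, 32, 30]
24 [58, 40, 36, 38, 38, 38, 53, 55, 59, 53, 52, 35, 39, 38, 38, 33, 57, 59, 58, 55, 37, 44, 32, 44, 37, 39, 34, 32, 34, 33, 36, 38, 40, 36, 36]
30 [34, 38, 39, 41, 40, 41, 34, 37, 42, 37, 43, 55, 52, 58, 53, 37, 38, 39, 41, 41, 38, 36, 36, 34, 37, 40]
36 [34, 36, 36, 37, 49, 51, 48, 33, 35, 36, 35, 45, 50, 32, 35, 36, 34, 37, 32, 37, 30, 32, 37, 36, 39, 41, 37, 34, 31]
```

The tab has risen about 4 mm, so the fork is under the clip. I'll keep going.

```bash
for i in 1; do :; done; python3 -m crank '[[[2,0,0],[0,0,0],0],[[4,0,0],[0,0,0],0],[[6,0,0],[0,0,0],0],[[8,0,0],[0,0,0],0]]' 25;python3 -m crank '[[[2,0,0],[0,0,0],0],[[4,0,0],[0,0,0],0],[[6,0,0],[0,0,0],0]]' 25; python3 - <<'E'
from h import *
a=np.radians(-9.1);ex=np.array([np.cos(a),np.sin(a)]);p0=np.array([.6089,-.0352]);p=p0-.1207*ex
rel([*p,.0427],-9.1);print(bot.observe()["torque"])
E
```

```text
time_s: 10.0
ee_pos: [0.5042, -0.0183, 0.0421]
orientation: [3.131, -0.25, -0.003]
wrist_force: [-0.2, 0.2, 0.4]
finger_gap: 0.0178
gripper_force: 25.0
time_s: 10.38
ee_pos: [0.5096, -0.0191, 0.0422]
orientation: [3.131, -0.249, -0.005]
wrist_force: [-4.3, 1.0, 7.2]
finger_gap: 0.0175
gripper_force: 25.0
t 10.375 shift [-20.1   0.2  -0.4] turn [ 0.0012  0.0033 -0.0002] at [ 0.5096 -0.0191  0.0422] yaw -9.11 F [-4.3   0.99  7.2 ] gap 0.017470089870975047
[0.10921772 0.47117774 0.0044122 ]
```

```bash
python3 -m crank '[[[0.5,0,-0.4],[0,0,0],0],[[2,0,-0.6],[0,0,0],0],[[3,0,-0.6],[0,0,0],0]]' 25; python3 - <<'E'
from h import *
a=np.radians(-9.1);ex=np.array([np.cos(a),np.sin(a)]);p0=np.array([.6089,-.0352]);p=p0-.1207*ex
rel([*p,.0427],-9.1);print(bot.observe()["torque"])
E
```

```text
time_s: 10.75
ee_pos: [0.513, -0.0197, 0.0425]
orientation: [3.131, -0.25, -0.003]
wrist_force: [-0.6, 0.6, -1.0]
finger_gap: 0.0179
gripper_force: 25.0
t 10.75 shift [-23.5   0.2  -0.1] turn [ 0.0012  0.0021 -0.0004] at [ 0.513  -0.0197  0.0425] yaw -9.12 F [-0.65  0.62 -0.95] gap 0.017907917334021438
[ 0.03177687 -0.06949502  0.06709216]
```

```bash
python3 -m crank '[[[1.5,0,0],[0,0,0],0],[[3,0,0],[0,0,0],0],[[4.5,0,0],[0,0,0],0],[[6,0,0],[0,0,0],0]]' 25; python3 - <<'E'
from h import *
rel([0,0,0],-9.1);print(bot.observe()["torque"])
E
```

```text
time_s: 11.25
ee_pos: [0.5186, -0.0205, 0.0428]
orientation: [3.131, -0.25, -0.004]
wrist_force: [-1.3, 0.6, 2.4]
finger_gap: 0.0179
gripper_force: 25.0
t 11.25 shift [-515.2   61.9   44.2] turn [ 0.0012  0.0027 -0.0003] at [ 0.5186 -0.0205  0.0428] yaw -9.12 F [-1.3   0.57  2.4 ] gap 0.017940905006755967
[ 0.04102794 -0.02745515 -0.02929877]
```

```bash
python3 -m crank '[[[1.5,0,0],[0,0,0],0],[[3,0,0],[0,0,0],0],[[4.5,0,0],[0,0,0],0]]' 25; python3 - <<'E'
from h import *
rel([0,0,0],-9.1);print(bot.observe()["torque"])
E
```

```text
time_s: 11.62
ee_pos: [0.5233, -0.0213, 0.043]
orientation: [3.131, -0.25, -0.004]
wrist_force: [-5.4, 1.2, 7.4]
finger_gap: 0.0177
gripper_force: 25.0
t 11.625 shift [-520.    61.8   44.3] turn [ 0.0012  0.0024 -0.0003] at [ 0.5233 -0.0213  0.043 ] yaw -9.12 F [-5.44  1.18  7.44] gap 0.017718028904302546
[ 0.11210716  0.45509715 -0.02308359]
```

```bash
python3 -m crank '[[[0.5,0,-0.4],[0,0,0],0],[[2,0,-0.6],[0,0,0],0],[[3,0,-0.6],[0,0,0],0]]' 25; python3 - <<'E'
from h import *
a=np.radians(-9.1);ex=np.array([np.cos(a),np.sin(a)]);p0=np.array([.6089,-.0352]);p=p0-.1207*ex
rel([*p,.0427],-9.1);print(bot.observe()["torque"])
c=cam("wrist");P=cloud(c);J=P[...,2]*1000
print([J[r,355].round(1) for r in(60,80,100,120,140,160,180)], [J[r,285].round(1) for r in(5,60,80,100,120,140,160,180)])
c=cam("top");P=cloud(c);hsv=cv2.cvtColor(c["img"],cv2.COLOR_RGB2HSV)
m=((hsv[...,0]<6)|(hsv[...,0]>174))&(hsv[...,1]>150)&(hsv[...,2]>100)&(abs(P[...,0]-.634)<.03)&(abs(P[...,1]+.04)<.03)&(P[...,2]>.045)
print("tab",m.sum(),np.median(P[m],0),np.percentile(P[m][:,2],90))
E
```

```text
time_s: 12.0
ee_pos: [0.5264, -0.0218, 0.0432]
orientation: [3.131, -0.25, -0.003]
wrist_force: [-2.1, 0.2, 3.7]
finger_gap: 0.0173
gripper_force: 25.0
t 12.0 shift [-37.1   0.2   0.6] turn [ 0.0012  0.002  -0.0004] at [ 0.5264 -0.0218  0.0432] yaw -9.12 F [-2.15  0.22  3.73] gap 0.017344768934702274
[ 0.05590521  0.10123647 -0.03858254]
[np.float64(52.5), np.float64(52.6), np.float64(52.0), np.float64(52.6), np.float64(51.3), np.float64(51.5), np.float64(49.1)] [np.float64(47.7), np.float64(52.1), np.float64(52.3), np.float64(52.0), np.float64(51.6), np.float64(50.9), np.float64(50.6), np.float64(50.2)]
tab 7 [ 0.63104576 -0.03801738  0.05716874] 0.05751557700865471
```

```bash
python3 - <<'E'
from h import *
c=cam("wrist");save(c,"w4");
a=np.radians(-9.1);ex=np.array([np.cos(a),np.sin(a)]);ey=np.array([-ex[1],ex[0]]);p0=np.array([.6089,-.0352])
for n in("w3","w4"):
  P=cloud(load(n));J=np.stack([(P[...,:2]-p0)@ex,(P[...,:2]-p0)@ey,P[...,2]],-1)*1000
  for r in range(2,186,12):print(n,r,[np.median(J[r-2:r+3,u0:u0+14].reshape(-1,3),0).round(1).tolist() for u0 in(274,352)],"mid",np.median(J[r-2:r+3,305:335].reshape(-1,3),0).round(1)[2])
  h=[np.median(J[r-2:r+3,312:330].reshape(-1,3),0).round(1).tolist() for r in(200,215,230,245,260,350)];print("handle",h)
E
```

```text
w3 2 [[-49.3, 15.1, 51.6], [-49.3, -14.4, 51.8]] mid 34.4
w3 14 [[-53.8, 15.1, 53.0], [-53.8, -14.4, 53.0]] mid 34.5
w3 26 [[-58.2, 15.1, 54.5], [-58.2, -14.4, 54.6]] mid 34.4
w3 38 [[-62.6, 15.1, 55.9], [-62.6, -14.3, 55.9]] mid 34.5
w3 50 [[-66.9, 15.1, 57.2], [-66.9, -14.2, 57.3]] mid 34.3
w3 62 [[-71.3, 15.1, 58.3], [-71.3, -14.4, 58.5]] mid 34.5
w3 74 [[-75.5, 15.3, 58.2], [-75.6, -14.5, 58.4]] mid 34.7
w3 86 [[-79.9, 15.2, 58.3], [-79.9, -14.6, 58.2]] mid 34.5
w3 98 [[-84.3, 15.5, 58.2], [-84.3, -14.8, 58.3]] mid 34.6
w3 110 [[-88.8, 15.6, 58.4], [-88.8, -14.9, 58.3]] mid 34.6
w3 122 [[-93.4, 15.8, 58.4], [-93.4, -15.0, 58.1]] mid 33.9
w3 134 [[-98.1, 15.9, 58.3], [-98.1, -15.1, 58.3]] mid 12.4
w3 146 [[-102.8, 16.0, 58.2], [-102.9, -15.3, 58.3]] mid 12.2
w3 158 [[-107.7, 16.3, 58.3], [-107.7, -15.4, 58.4]] mid 58.3
w3 170 [[-112.6, 16.3, 58.4], [-112.6, -15.6, 58.3]] mid 58.2
w3 182 [[-117.7, 16.4, 58.2], [-117.8, -15.7, 58.2]] mid 58.2
handle [[-121.4, 0.0, 72.8], [-125.8, 0.0, 77.2], [-131.7, 0.2, 77.1], [-137.7, 0.0, 77.1], [-143.8, 0.0, 77.2], [-183.6, 0.0, 77.0]]
w4 2 [[1
[... 356 characters left out ...]
7.1, -14.2, 52.1]] mid 37.7
w4 86 [[-11.4, 14.6, 52.0], [-11.3, -14.4, 52.1]] mid 35.2
w4 98 [[-15.6, 14.9, 51.8], [-15.6, -14.6, 51.7]] mid 34.6
w4 110 [[-20.0, 15.0, 51.4], [-20.0, -14.5, 51.6]] mid 34.5
w4 122 [[-24.5, 15.2, 51.2], [-24.5, -14.8, 51.4]] mid 34.5
w4 134 [[-29.1, 15.2, 51.1], [-29.1, -15.0, 51.2]] mid 34.4
w4 146 [[-33.8, 15.5, 50.8], [-33.8, -15.2, 50.9]] mid 34.5
w4 158 [[-38.6, 15.6, 50.5], [-38.6, -15.3, 50.6]] mid 50.6
w4 170 [[-43.5, 15.9, 50.3], [-43.6, -15.5, 50.2]] mid 50.2
w4 182 [[-48.5, 16.0, 50.0], [-48.6, -15.7, 49.9]] mid 50.0
handle [[-52.9, -0.2, 61.4], [-56.6, -0.0, 68.1], [-62.4, -0.2, 68.2], [-68.4, -0.0, 68.0], [-74.7, -0.0, 67.5], [-116.4, -0.2, 65.1]]
```

View pics/w4.png

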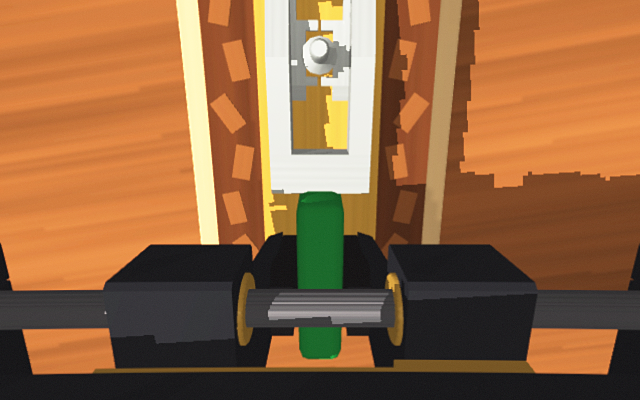

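The picture shows that the fork has ridden over the clip. The tines are uncovered, the ring is visible lower down between them at (320,80), and the depth shows the wedge pitched about 3° nose-up. Pressing down on the handle beyond the block's edge caused this. I'll draw it back, level it and retry.

```bash
python3 -m crank '[[[-3,0,-0.5],[0,0,0],0],[[-7,0,-1],[0,0,0],0],[[-11,0,-1],[0,0,0],0],[[-15,0,-1],[0,0,0],0],[[-20,0,-1],[0,0,0],0]]' 25; python3 -m crank '[[[-6,0,-0.5],[0,0,0],0],[[-12,0,-1],[0,0,0],0],[[-18,0,-1],[0,0,0],0],[[-24,0,-1],[0,0,0],0],[[-30,0,-1],[0,0,0],0]]' 25; python3 -m crank '[[[-8,0,-3],[0,0,0],0],[[-16,0,-8],[0,0,0],0],[[-24,0,-14],[0,0,0],0],[[-30,0,-20],[0,0,0],0],[[-30,0,-20],[0,0,0],0]]' 25;python3 - <<'E'
from h import *
c=cam("wrist");save(c,"w5");
a=np.radians(-9.1);ex=np.array([np.cos(a),np.sin(a)]);ey=np.array([-ex[1],ex[0]]);p0=np.array([.6089,-.0352])
rel([*(p0-.1207*ex),.0427],-9.1)
for n in("w5",):
  P=cloud(load(n));J=np.stack([(P[...,:2]-p0)@ex,(P[...,:2]-p0)@ey,P[...,2]],-1)*1000
  for r in range(2,186,12):print(n,r,[np.median(J[r-2:r+3,u0:u0+14].reshape(-1,3),0).round(1).tolist() for u0 in(274,352)],"mid",np.median(J[r-2:r+3,305:335].reshape(-1,3),0).round(1)[2])
E
```

```text
time_s: 12.78
ee_pos: [0.506, -0.0185, 0.0441]
orientation: [3.131, -0.25, -0.004]
wrist_force: [-0.0, -0.5, -1.1]
finger_gap: 0.0175
gripper_force: 25.0
time_s: 13.4
ee_pos: [0.4765, -0.0138, 0.0453]
orientation: [3.131, -0.25, -0.003]
wrist_force: [0.0, -0.1, -2.3]
finger_gap: 0.0175
gripper_force: 25.0
time_s: 14.02
ee_pos: [0.4474, -0.0091, 0.0661]
orientation: [3.13, -0.25, -0.001]
wrist_force: [-0.7, -0.2, -1.7]
finger_gap: 0.0178
gripper_force: 25.0
t 14.075 shift [42.7  0.1 23.1] turn [ 0.0013  0.0009 -0.0004] at [ 0.4476 -0.0092  0.0659] yaw -9.12 F [-0.72 -1.26 -1.97] gap 0.01809449983098882
w5 2 [[-62.3, 14.5, 69.8], [-62.3, -13.9, 69.9]] mid 34.3
w5 14 [[-66.5, 14.4, 70.9], [-66.4, -13.9, 70.9]] mid 34.4
w5 26 [[-70.6, 14.5, 72.0], [-70.6, -13.9, 72.2]] mid 34.5
w5 38 [[-74.8, 14.5, 73.3], [-74.8, -13.8, 73.1]] mid 34.5
w5 50 [[-79.0, 14.5, 74.2], [-79.0, -13.9, 74.3]] mid 34.5
w5 62 [[-83.1, 14.5, 74.7], [-83.1, -14.0, 74.9]] mid 34.5
w5 74 [[-87.2, 14.7, 74.5], [-87.2, -14.1, 74.5]] mid 34.4
w5 86 [[-91.5, 14.9, 74.4], [-91.4, -14.3, 74.5]] mid 34.4
w5 98 [[-95.8, 15.0, 74.2], [-95.8, -14.5, 74.2]] mid 12.4
w5 110 [[-100.2, 15.2, 74.1], [-100.2, -14.6, 73.9]] mid 12.4
w5 122 [[-104.6, 15.3, 73.9], [-104.6, -14.8, 73.8]] mid 12.3
w5 134 [[-109.2, 15.5, 73.5], [-109.3, -15.0, 73.5]] mid 12.3
w5 146 [[-113.9, 15.7, 73.4], [-114.0, -15.0, 73.4]] mid 12.4
w5 158 [[-118.7, 15.9, 73.1], [-118.8, -15.3, 73.0]] mid 73.1
w5 170 [[-123.7, 16.0, 72.9], [-123.7, -15.5, 72.9]] mid 72.8
w5 182 [[-128.6, 16.2, 72.7], [-128.7, -15.7, 72.5]] mid 72.6
```

```bash
python3 -m crank '[[[0,0,0],[0,-0.025,0],0],[[0,0,0],[0,-0.051,0],0],[[0,0,0],[0,-0.051,0],0],[[0,0,0],[0,-0.051,0],0]]' 25;python3 - <<'E'
from h import *
c=cam("wrist");save(c,"w6");
a=np.radians(-9.1);ex=np.array([np.cos(a),np.sin(a)]);ey=np.array([-ex[1],ex[0]]);p0=np.array([.6089,-.0352])
rel([*(p0-.1207*ex),.0427],-9.1)
for n in("w6",):
  P=cloud(load(n));J=np.stack([(P[...,:2]-p0)@ex,(P[...,:2]-p0)@ey,P[...,2]],-1)*1000
  for r in range(2,186,12):print(n,r,[np.median(J[r-2:r+3,u0:u0+14].reshape(-1,3),0).round(1).tolist() for u0 in(274,352)],"mid",np.median(J[r-2:r+3,305:335].reshape(-1,3),0).round(1)[2])
Q=[cam("top") for _ in range(6)]; P=np.median([cloud(q) for q in Q],0)
def J_(P): return np.stack([(P[...,:2]-p0)@ex,(P[...,:2]-p0)@ey,P[...,2]],-1)*1000
for img,PP in((Q[0]["img"],P),(load("top0")["img"],cloud(load("top0")))):
  J=J_(PP);hsv=cv2.cvtColor(img,cv2.COLOR_RGB2HSV)
  m=((hsv[...,0]<6)|(hsv[...,0]>174))&(hsv[...,1]>150)&(hsv[...,2]>100)&(abs(J[...,0]-25)<15)&(abs(J[...,1])<15)&(J[...,2]>45)
  print("tab",m.sum(),np.median(J[m],0).round(1))
  m=(abs(J[...,0]+8)<9)&(abs(abs(J[...,1])-12)<5)&(J[...,2]>30)&(J[...,2]<60);print("arms",m.sum(),np.percentile(J[m][:,2],[10,50,90]).round(1))
cv2.imwrite("pics/tc.png",cv2.resize(np.hstack([load("top0")["img"][160:245,295:370],Q[0]["img"][160:245,295:370]])[...,::-1],None,fx=5,fy=5,interpolation=cv2.INTER_CUBIC))
E
```

```text
time_s: 14.58
ee_pos: [0.4473, -0.009, 0.0651]
orientation: [-3.127, 0.249, 0.084]
wrist_force: [-0.3, -0.1, -2.5]
finger_gap: 0.018
gripper_force: 25.0
t 14.625 shift [44.3  0.2 20.1] turn [ 0.0011  0.0536 -0.0004] at [ 0.4471 -0.009   0.0652] yaw -9.12 F [ 1.02  0.51 -2.2 ] gap 0.017756320343315625
w6 2 [[-62.4, 14.5, 63.3], [-62.5, -13.8, 63.5]] mid 34.4
w6 14 [[-66.5, 14.5, 64.9], [-66.5, -13.9, 65.0]] mid 34.5
w6 26 [[-70.6, 14.5, 66.0], [-70.7, -13.8, 66.1]] mid 34.6
w6 38 [[-74.6, 14.6, 67.6], [-74.7, -13.9, 67.5]] mid 34.5
w6 50 [[-78.8, 14.5, 68.7], [-78.8, -13.9, 68.7]] mid 34.5
w6 62 [[-82.9, 14.6, 69.6], [-82.9, -14.0, 69.5]] mid 34.5
w6 74 [[-87.1, 14.6, 69.8], [-87.1, -14.1, 69.7]] mid 34.4
w6 86 [[-91.3, 15.0, 69.6], [-91.3, -14.3, 69.6]] mid 34.4
w6 98 [[-95.6, 15.1, 69.7], [-95.6, -14.2, 69.5]] mid 12.3
w6 110 [[-100.1, 15.2, 69.7], [-100.0, -14.6, 69.8]] mid 12.3
w6 122 [[-104.5, 15.4, 70.0], [-104.6, -14.8, 69.6]] mid 12.4
w6 134 [[-109.1, 15.5, 69.7], [-109.2, -14.9, 69.8]] mid 12.4
w6 146 [[-113.8, 15.8, 69.7], [-113.9, -15.1, 69.8]] mid 12.4
w6 158 [[-118.6, 15.7, 69.7], [-118.6, -15.2, 69.8]] mid 69.8
w6 170 [[-123.6, 16.0, 69.7], [-123.6, -15.4, 69.8]] mid 69.8
w6 182 [[-128.6, 16.2, 69.7], [-128.6, -15.5, 69.8]] mid 69.7
tab 8 [25.2  0.9 54.8]
arms 46 [37.7 39.2 40.5]
tab 9 [22.9  0.6 54.8]
arms 44 [36.7 39.8 41.9]
```

View pics/tc.png

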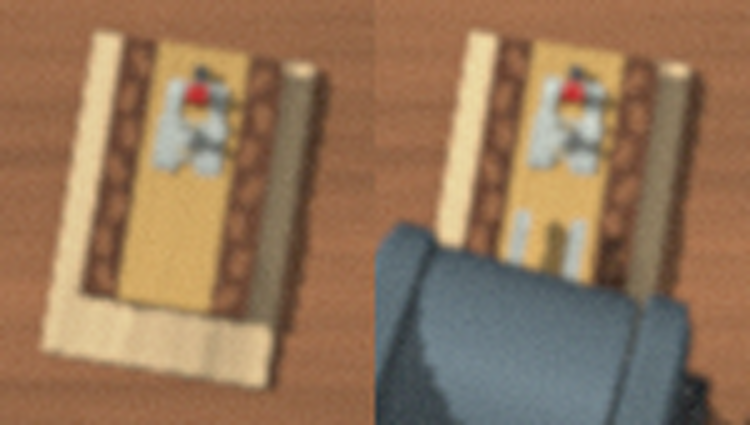

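The clip looks unchanged: the tab is still at 54.8 mm and the arms at about 39 mm. The wedge is level now. I'll lower it again slightly nose-down, without pressing.

```bash
python3 -m crank '[[[12,0,4],[0,-0.003,0],0],[[23.1,0,10],[0,-0.006,0],0],[[23.1,0,16],[0,-0.006,0],0],[[23.1,0,18.8],[0,-0.006,0],0],[[23.1,0,18.8],[0,-0.006,0],0]]' 25;cat > lev.py <<'E'
from h import *
a=np.radians(-9.1);ex=np.array([np.cos(a),np.sin(a)]);ey=np.array([-ex[1],ex[0]]);p0=np.array([.6089,-.0352])
rel([*(p0-.1207*ex),.0427],-9.1)
P=cloud(cam("wrist"));J=np.stack([(P[...,:2]-p0)@ex,(P[...,:2]-p0)@ey,P[...,2]],-1)*1000
for u0 in(274,352):
  q=np.array([np.median(J[r-2:r+3,u0:u0+14].reshape(-1,3),0) for r in range(2,186,6)])
  k=np.polyfit(q[13:,0],q[13:,2],1);e=np.polyfit(q[2:8,0],q[2:8,2],1); sh=(k[1]-e[1])/(e[0]-k[0])
  print("flat slope mrad %.1f shoulder x %.1f z@shoulder %.1f sole@tip %.1f clearance"%(k[0]*1e3,sh,np.polyval(k,sh),np.polyval(k,sh+36)-13), "ramp",e[0].round(3), "y",q[13:,1].mean().round(1))
print("block",np.median(J[30:100,310:325,2][(J[30:100,310:325,2]<36)]).round(2))
E
python3 lev.py
```

```text
time_s: 15.55
ee_pos: [0.4684, -0.0124, 0.0449]
orientation: [-3.126, 0.249, 0.095]
wrist_force: [0.7, -0.2, -1.9]
finger_gap: 0.0176
gripper_force: 25.0
t 15.55 shift [21.7  0.3  0.9] turn [ 0.001   0.0605 -0.0004] at [ 0.4684 -0.0124  0.0449] yaw -9.12 F [ 0.69 -0.2  -1.85] gap 0.017609490764820705
flat slope mrad -12.4 shoulder x -59.9 z@shoulder 48.7 sole@tip 35.3 clearance ramp -0.331 y 15.5
flat slope mrad -11.8 shoulder x -59.6 z@shoulder 48.7 sole@tip 35.3 clearance ramp -0.332 y -14.9
block 34.39
```

```bash
python3 -m crank '[[[0,0,0.4],[0,0,0],0],[[0,0,0.7],[0,0,0],0],[[0,0,0.7],[0,0,0],0]]' 25;python3 lev.py;python3 -m crank '[[[0,0,0.2],[0,0,0],0],[[0,0,0.4],[0,0,0],0],[[0,0,0.4],[0,0,0],0]]' 25;python3 lev.py
```

```text
time_s: 15.98
ee_pos: [0.4691, -0.0126, 0.0448]
orientation: [-3.127, 0.25, 0.092]
wrist_force: [-0.8, -0.3, -2.8]
finger_gap: 0.0178
gripper_force: 25.0
t 15.975 shift [21.   0.2  0.9] turn [ 0.0012  0.0588 -0.0004] at [ 0.4691 -0.0126  0.0448] yaw -9.13 F [-0.75 -0.33 -2.83] gap 0.017796018183797755
flat slope mrad -10.6 shoulder x -58.9 z@shoulder 48.8 sole@tip 35.4 clearance ramp -0.333 y 15.4
flat slope mrad -9.6 shoulder x -59.8 z@shoulder 48.9 sole@tip 35.5 clearance ramp -0.307 y -15.0
block 34.44
time_s: 16.4
ee_pos: [0.469, -0.0126, 0.0443]
orientation: [-3.127, 0.25, 0.093]
wrist_force: [-0.5, -0.3, -2.0]
finger_gap: 0.0177
gripper_force: 25.0
t 16.4 shift [21.1  0.2  0.3] turn [ 0.0012  0.0592 -0.0004] at [ 0.469  -0.0126  0.0443] yaw -9.13 F [-0.5  -0.32 -1.98] gap 0.017718657963687382
flat slope mrad -9.8 shoulder x -59.4 z@shoulder 48.3 sole@tip 34.9 clearance ramp -0.332 y 15.4
flat slope mrad -11.9 shoulder x -59.1 z@shoulder 48.2 sole@tip 34.8 clearance ramp -0.332 y -14.9
block 34.4
```

```bash
python3 -m crank '[[[0,0,0.3],[0,0,0],0],[[0,0,0.6],[0,0,0],0],[[0,0,0.6],[0,0,0],0]]' 25;python3 lev.py;python3 -m crank '[[[0,0,0.2],[0,0,0],0],[[0,0,0.4],[0,0,0],0],[[0,0,0.4],[0,0,0],0]]' 25;python3 lev.py
```

```text
time_s: 16.82
ee_pos: [0.469, -0.0126, 0.0437]
orientation: [-3.127, 0.25, 0.093]
wrist_force: [0.7, -0.5, -1.8]
finger_gap: 0.0178
gripper_force: 25.0
t 16.825 shift [21.1  0.2 -0.3] turn [ 0.0012  0.0592 -0.0005] at [ 0.469  -0.0126  0.0437] yaw -9.13 F [ 0.7  -0.45 -1.83] gap 0.017823446768967507
flat slope mrad -10.9 shoulder x -58.8 z@shoulder 47.6 sole@tip 34.2 clearance ramp -0.337 y 15.4
flat slope mrad -8.7 shoulder x -59.5 z@shoulder 47.7 sole@tip 34.4 clearance ramp -0.33 y -14.9
block 34.44
time_s: 17.25
ee_pos: [0.469, -0.0126, 0.0433]
orientation: [-3.127, 0.249, 0.092]
wrist_force: [0.0, -0.5, -2.0]
finger_gap: 0.0178
gripper_force: 25.0
t 17.25 shift [21.   0.2 -0.6] turn [ 0.0012  0.059  -0.0004] at [ 0.469  -0.0126  0.0433] yaw -9.12 F [ 0.01 -0.46 -2.01] gap 0.017764937917304494
flat slope mrad -9.6 shoulder x -59.7 z@shoulder 47.4 sole@tip 34.1 clearance ramp -0.307 y 15.4
flat slope mrad -9.6 shoulder x -59.8 z@shoulder 47.5 sole@tip 34.1 clearance ramp -0.307 y -15.0
block 34.46
```

```bash
python3 -m crank '[[[0,0,0.2],[0,0,0],0],[[0,0,0.4],[0,0,0],0],[[0,0,0.4],[0,0,0],0]]' 25;python3 lev.py;python3 -m crank '[[[0,0,0.2],[0,0,0],0],[[0,0,0.4],[0,0,0],0],[[0,0,0.4],[0,0,0],0]]' 25;python3 lev.py
```

```text
time_s: 17.68
ee_pos: [0.469, -0.0126, 0.043]
orientation: [-3.127, 0.249, 0.092]
wrist_force: [-0.6, 0.2, -1.5]
finger_gap: 0.018
gripper_force: 25.0
t 17.675 shift [21.   0.2 -1. ] turn [ 0.0012  0.0589 -0.0004] at [ 0.469  -0.0126  0.043 ] yaw -9.13 F [-0.6   0.18 -1.52] gap 0.017979833911714566
flat slope mrad -5.0 shoulder x -59.2 z@shoulder 47.3 sole@tip 34.2 clearance ramp -0.325 y 15.4
flat slope mrad -5.9 shoulder x -58.8 z@shoulder 47.3 sole@tip 34.1 clearance ramp -0.338 y -14.9
block 34.43
time_s: 18.1
ee_pos: [0.469, -0.0126, 0.0426]
orientation: [-3.127, 0.249, 0.092]
wrist_force: [0.0, 0.0, 0.7]
finger_gap: 0.0174
gripper_force: 25.0
t 18.1 shift [21.   0.2 -1.3] turn [ 0.0012  0.0589 -0.0004] at [ 0.469  -0.0126  0.0426] yaw -9.13 F [0.04 0.04 0.71] gap 0.0174155341895384
flat slope mrad -2.5 shoulder x -58.8 z@shoulder 47.2 sole@tip 34.1 clearance ramp -0.329 y 15.4
flat slope mrad -1.6 shoulder x -59.0 z@shoulder 47.2 sole@tip 34.2 clearance ramp -0.328 y -14.9
block 34.41
```

```bash
python3 -m crank '[[[2,0,-0.12],[0,0,0],0],[[4,0,-0.24],[0,0,0],0],[[6,0,-0.36],[0,0,0],0],[[8,0,-0.47],[0,0,0],0]]' 25;python3 lev.py;python3 -m crank '[[[2,0,-0.12],[0,0,0],0],[[4,0,-0.24],[0,0,0],0],[[6,0,-0.36],[0,0,0],0]]' 25;python3 lev.py
```

```text
time_s: 18.65
ee_pos: [0.477, -0.0139, 0.0426]
orientation: [-3.127, 0.249, 0.093]
wrist_force: [-2.3, -0.5, 3.2]
finger_gap: 0.018
gripper_force: 25.0
t 18.65 shift [12.9  0.2 -0.9] turn [ 0.0012  0.0591 -0.0004] at [ 0.477  -0.0139  0.0426] yaw -9.12 F [-2.28 -0.47  3.16] gap 0.017957255880542124
flat slope mrad -2.5 shoulder x -50.9 z@shoulder 47.3 sole@tip 34.2 clearance ramp -0.325 y 15.3
flat slope mrad 0.6 shoulder x -52.0 z@shoulder 47.4 sole@tip 34.4 clearance ramp -0.307 y -14.9
block 34.42
time_s: 19.08
ee_pos: [0.4828, -0.0148, 0.0426]
orientation: [-3.127, 0.25, 0.093]
wrist_force: [-3.5, 1.6, 4.1]
finger_gap: 0.018
gripper_force: 25.0
t 19.075 shift [ 7.   0.2 -0.5] turn [ 0.0012  0.0592 -0.0004] at [ 0.4828 -0.0148  0.0426] yaw -9.13 F [-3.46  1.56  4.14] gap 0.01800269293706901
flat slope mrad -4.0 shoulder x -45.2 z@shoulder 47.2 sole@tip 34.1 clearance ramp -0.318 y 15.3
flat slope mrad -2.8 shoulder x -45.0 z@shoulder 47.2 sole@tip 34.1 clearance ramp -0.315 y -14.9
block 34.39
```

The sole stays flat and its tip is now 9 mm inside the mouth. I'll continue.

```bash
python3 -m crank '[[[2,0,-0.2],[0,0,0],0],[[4,0,-0.4],[0,0,0],0],[[6,0,-0.5],[0,0,0],0]]' 25;python3 lev.py;python3 -m crank '[[[2,0,-0.12],[0,0,0],0],[[4,0,-0.24],[0,0,0],0],[[6,0,-0.36],[0,0,0],0]]' 25;python3 lev.py; python3 - <<'E'
from h import *
a=np.radians(-9.1);ex=np.array([np.cos(a),np.sin(a)]);ey=np.array([-ex[1],ex[0]]);p0=np.array([.6089,-.0352])
Q=[cam("top") for _ in range(4)]; P=np.median([cloud(q) for q in Q],0)
J=np.stack([(P[...,:2]-p0)@ex,(P[...,:2]-p0)@ey,P[...,2]],-1)*1000;hsv=cv2.cvtColor(Q[0]["img"],cv2.COLOR_RGB2HSV)
m=((hsv[...,0]<6)|(hsv[...,0]>174))&(hsv[...,1]>150)&(hsv[...,2]>100)&(abs(J[...,0]-25)<15)&(abs(J[...,1])<15)&(J[...,2]>45)
print("tab",m.sum(),np.median(J[m],0).round(1))
for x in(-24,-18,-12,-6,0,6,12):
  m=(abs(J[...,0]-x)<3)&(abs(abs(J[...,1])-14)<4)&(J[...,2]>30)&(J[...,2]<60);print(x,m.sum(),np.percentile(J[m][:,2],[20,50,80]).round(1))
E
```

```text
time_s: 19.5
ee_pos: [0.4887, -0.0157, 0.0426]
orientation: [-3.127, 0.249, 0.093]
wrist_force: [-3.0, 0.0, 4.6]
finger_gap: 0.0179
gripper_force: 25.0
t 19.5 shift [ 1.1  0.2 -0.2] turn [ 0.0011  0.0594 -0.0004] at [ 0.4887 -0.0157  0.0426] yaw -9.13 F [-3.    0.03  4.6 ] gap 0.017934616361481543
flat slope mrad -1.0 shoulder x -39.0 z@shoulder 47.3 sole@tip 34.2 clearance ramp -0.333 y 15.4
flat slope mrad 1.5 shoulder x -39.8 z@shoulder 47.3 sole@tip 34.4 clearance ramp -0.309 y -14.9
block 34.47
time_s: 19.92
ee_pos: [0.4944, -0.0166, 0.0426]
orientation: [-3.127, 0.249, 0.094]
wrist_force: [-4.9, 0.2, 5.7]
finger_gap: 0.0176
gripper_force: 25.0
t 19.925 shift [-4.7  0.2  0.2] turn [ 0.0011  0.06   -0.0004] at [ 0.4944 -0.0166  0.0426] yaw -9.12 F [-4.89  0.23  5.72] gap 0.017637458228243474
flat slope mrad -3.2 shoulder x -33.1 z@shoulder 47.3 sole@tip 34.1 clearance ramp -0.329 y 15.4
flat slope mrad -4.6 shoulder x -33.4 z@shoulder 47.2 sole@tip 34.0 clearance ramp -0.314 y -14.9
block 34.46
tab 10 [25.3  0.9 55.4]Traceback (most recent call last):
  File "<stdin>", line 8, in <module>
    return _quantile_unchecked(
        a, q, axis, out, overwrite_input, method, keepdims, weights)
    return _ureduce(a,
                    func=_quantile_ureduce_func,
    ...<5 lines>...
                    overwrite_input=overwrite_input,
                    method=method)
    r = func(a, **kwargs)
    result = _quantile(arr,
                       quantiles=q,
    ...<2 lines>...
                       out=out,
                       weights=wgt)
    slices_having_nans = np.isnan(arr[-1, ...])
                                  ~~~^^^^^^^^^
IndexError: index -1 is out of bounds for axis 0 with size 0
```

```bash
python3 -m crank '[[[2,0,-0.4],[0,0,0],0],[[4,0,-0.6],[0,0,0],0],[[6,0,-0.7],[0,0,0],0]]' 25;python3 lev.py;python3 -m crank '[[[2,0,-0.2],[0,0,0],0],[[4,0,-0.35],[0,0,0],0],[[6,0,-0.5],[0,0,0],0]]' 25;python3 lev.py
```

```text
time_s: 20.55
ee_pos: [0.5003, -0.0176, 0.0426]
orientation: [-3.127, 0.249, 0.094]
wrist_force: [-3.5, 0.1, 0.6]
finger_gap: 0.0179
gripper_force: 25.0
t 20.55 shift [-10.7   0.2   0.6] turn [ 0.0011  0.0601 -0.0004] at [ 0.5003 -0.0176  0.0426] yaw -9.13 F [-3.49  0.06  0.57] gap 0.017945026808283183
flat slope mrad -0.6 shoulder x -35.9 z@shoulder 47.3 sole@tip 34.3 clearance ramp -0.147 y 15.4
flat slope mrad -1.4 shoulder x -35.4 z@shoulder 47.3 sole@tip 34.2 clearance ramp -0.151 y -14.9
block 34.45
time_s: 20.98
ee_pos: [0.5069, -0.0187, 0.0431]
orientation: [-3.127, 0.25, 0.092]
wrist_force: [-1.5, 1.2, -2.0]
finger_gap: 0.018
gripper_force: 25.0
t 20.975 shift [-17.3   0.1   1.4] turn [ 0.0012  0.0587 -0.0004] at [ 0.5069 -0.0187  0.0431] yaw -9.13 F [-1.47  1.2  -1.99] gap 0.018010106506174895
flat slope mrad -7.3 shoulder x -9.1 z@shoulder 47.2 sole@tip 33.9 clearance ramp 0.131 y 15.3
flat slope mrad -6.8 shoulder x -8.6 z@shoulder 47.3 sole@tip 34.0 clearance ramp 0.123 y -15.0
block 34.43
```

```bash
python3 -m crank '[[[2,0,0.1],[0,0,0],0],[[4,0,0.1],[0,0,0],0],[[6,0,0],[0,0,0],0]]' 30;python3 lev.py;python3 -m crank '[[[2,0,-0.12],[0,0,0],0],[[4,0,-0.24],[0,0,0],0],[[6,0,-0.36],[0,0,0],0]]' 30;python3 lev.py
```

```text
time_s: 21.4
ee_pos: [0.5127, -0.0196, 0.0429]
orientation: [-3.127, 0.25, 0.092]
wrist_force: [-1.1, 0.0, -0.9]
finger_gap: 0.0175
gripper_force: 30.0
t 21.4 shift [-23.2   0.2   1.5] turn [ 0.0012  0.0588 -0.0004] at [ 0.5127 -0.0196  0.0429] yaw -9.13 F [-1.12  0.03 -0.9 ] gap 0.01752633001183957
flat slope mrad -6.0 shoulder x -0.5 z@shoulder 47.2 sole@tip 33.9 clearance ramp -0.204 y 15.3
flat slope mrad -0.4 shoulder x -1.2 z@shoulder 47.4 sole@tip 34.4 clearance ramp -0.185 y -14.9
block 34.44
time_s: 21.82
ee_pos: [0.5188, -0.0206, 0.0429]
orientation: [-3.127, 0.249, 0.092]
wrist_force: [-0.8, -0.5, 0.1]
finger_gap: 0.0178
gripper_force: 30.0
t 21.825 shift [-29.3   0.2   1.9] turn [ 0.0012  0.0586 -0.0004] at [ 0.5188 -0.0206  0.0429] yaw -9.13 F [-0.79 -0.51  0.09] gap 0.017846293624216077
flat slope mrad -4.3 shoulder x 6.6 z@shoulder 47.2 sole@tip 34.1 clearance ramp -0.291 y 15.4
flat slope mrad -3.0 shoulder x 6.8 z@shoulder 47.4 sole@tip 34.3 clearance ramp -0.304 y -14.9
block 34.44
```

```bash
python3 - <<'E'
from h import *
c=cam("wrist");save(c,"w7")
a=np.radians(-9.1);ex=np.array([np.cos(a),np.sin(a)]);ey=np.array([-ex[1],ex[0]]);p0=np.array([.6089,-.0352])
P=cloud(c);J=np.stack([(P[...,:2]-p0)@ex,(P[...,:2]-p0)@ey,P[...,2]],-1)*1000
for r in range(2,130,9):print(r,[np.median(J[r-1:r+2,u0:u0+10].reshape(-1,3),0).round(1).tolist() for u0 in(276,354)],"mid",[np.median(J[r-1:r+2,u:u+6,2]).round(1) for u in(294,302,310,318,326,334,342)])
E
```

```text
2 [[9.2, 13.7, 46.5], [9.1, -13.5, 46.7]] mid [np.float64(46.4), np.float64(34.8), np.float64(34.7), np.float64(34.6), np.float64(34.7), np.float64(46.8), np.float64(46.5)]
11 [[6.3, 13.7, 47.6], [6.3, -13.3, 47.6]] mid [np.float64(47.5), np.float64(34.6), np.float64(39.4), np.float64(45.2), np.float64(34.8), np.float64(48.0), np.float64(47.4)]
20 [[3.4, 13.8, 47.8], [3.3, -13.5, 48.6]] mid [np.float64(47.9), np.float64(45.8), np.float64(63.3), np.float64(63.3), np.float64(54.2), np.float64(48.3), np.float64(48.3)]
29 [[0.4, 13.8, 49.1], [0.4, -13.5, 49.3]] mid [np.float64(49.0), np.float64(47.8), np.float64(62.8), np.float64(63.4), np.float64(61.1), np.float64(49.3), np.float64(49.3)]
38 [[-2.5, 13.8, 50.0], [-2.5, -13.6, 49.9]] mid [np.float64(50.0), np.float64(46.8), np.float64(48.4), np.float64(55.6), np.float64(47.6), np.float64(50.3), np.float64(50.0)]
47 [[-5.5, 13.9, 50.6], [-5.5, -13.5, 51.2]] mid [np.float64(50.8), np.float64(50.5), np.float64(50.5), np.float64(45.9), np.float64(46.1), np.float64(50.8), np.float64(50.9)]
56 [[-8.5, 13.9, 51.6], [-8.5, -13.6, 51.9]] mid [np.
[... 850 characters left out ...]
.9, 47.4], [-24.0, -14.6, 47.3]] mid [np.float64(35.0), np.float64(34.5), np.float64(34.8), np.float64(34.7), np.float64(34.3), np.float64(34.5), np.float64(34.3)]
110 [[-27.3, 15.0, 47.4], [-27.3, -14.7, 47.5]] mid [np.float64(34.6), np.float64(34.6), np.float64(34.8), np.float64(34.7), np.float64(34.8), np.float64(34.6), np.float64(34.6)]
119 [[-30.7, 15.0, 47.8], [-30.7, -14.8, 47.5]] mid [np.float64(34.5), np.float64(34.5), np.float64(34.5), np.float64(34.7), np.float64(34.8), np.float64(34.5), np.float64(34.5)]
128 [[-34.1, 15.2, 47.4], [-34.1, -15.0, 47.6]] mid [np.float64(34.4), np.float64(34.3), np.float64(34.5), np.float64(34.4), np.float64(34.5), np.float64(34.8), np.float64(35.0)]
```

View pics/w7.png

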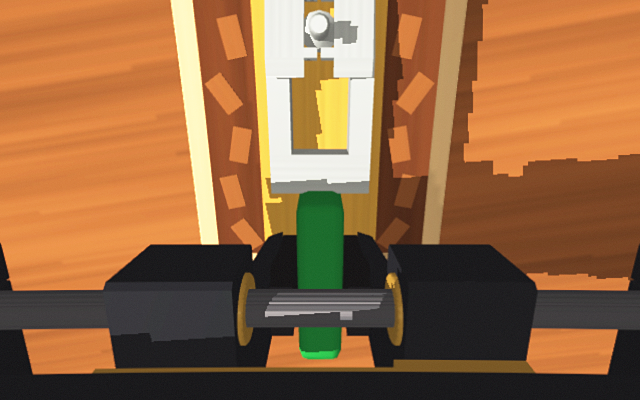

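Now the clip's arms lie on top of the fork: the arm ends are at row 76, with the split ring around the rod at (318,28). The mouth is lifted to about 51 mm while the fork stays flat. I'll push on.

```bash
python3 -m crank '[[[2,0,-0.12],[0,0,0],0],[[4,0,-0.24],[0,0,0],0],[[6,0,-0.36],[0,0,0],0],[[8,0,-0.48],[0,0,0],0]]' 30;python3 lev.py;python3 -m crank '[[[1.5,0,-0.09],[0,0,0],0],[[3,0,-0.18],[0,0,0],0],[[4.5,0,-0.27],[0,0,0],0],[[6,0,-0.36],[0,0,0],0]]' 30;python3 lev.py
```

```text
time_s: 22.42
ee_pos: [0.5264, -0.0218, 0.0428]
orientation: [-3.127, 0.25, 0.093]
wrist_force: [0.6, 0.4, -0.1]
finger_gap: 0.0179
gripper_force: 30.0
t 22.425 shift [-37.    0.2   2.3] turn [ 0.0012  0.0592 -0.0004] at [ 0.5264 -0.0218  0.0428] yaw -9.13 F [ 0.58  0.38 -0.09] gap 0.01794641325918759
flat slope mrad 99.5 shoulder x -1.9 z@shoulder 50.8 sole@tip 41.4 clearance ramp -0.324 y 15.3
flat slope mrad 97.0 shoulder x -1.9 z@shoulder 50.8 sole@tip 41.3 clearance ramp -0.321 y -14.8
block 34.41
time_s: 22.98
ee_pos: [0.5322, -0.0227, 0.0428]
orientation: [-3.127, 0.249, 0.093]
wrist_force: [-1.1, -0.5, 0.6]
finger_gap: 0.018
gripper_force: 30.0
t 22.975 shift [-43.    0.2   2.6] turn [ 0.0012  0.0593 -0.0004] at [ 0.5322 -0.0227  0.0428] yaw -9.12 F [-1.09 -0.52  0.64] gap 0.01797748721403219
flat slope mrad 207.7 shoulder x -3.9 z@shoulder 53.4 sole@tip 47.8 clearance ramp -0.334 y 15.1
flat slope mrad 207.4 shoulder x -3.8 z@shoulder 53.4 sole@tip 47.9 clearance ramp -0.331 y -14.7
block 34.47
```

```bash
python3 -m crank '[[[1.5,0,-0.09],[0,0,0],0],[[3,0,-0.18],[0,0,0],0],[[4.5,0,-0.27],[0,0,0],0],[[6,0,-0.36],[0,0,0],0]]' 30;python3 lev.py|head -1;python3 -m crank '[[[1.5,0,-0.09],[0,0,0],0],[[3,0,-0.18],[0,0,0],0],[[4.5,0,-0.27],[0,0,0],0],[[6,0,-0.36],[0,0,0],0]]' 30;python3 lev.py|head -1; cat > tab.py <<'E'
from h import *
a=np.radians(-9.1);ex=np.array([np.cos(a),np.sin(a)]);ey=np.array([-ex[1],ex[0]]);p0=np.array([.6089,-.0352])
Q=[cam("top") for _ in range(4)]; P=np.median([cloud(q) for q in Q],0)
J=np.stack([(P[...,:2]-p0)@ex,(P[...,:2]-p0)@ey,P[...,2]],-1)*1000;hsv=cv2.cvtColor(Q[0]["img"],cv2.COLOR_RGB2HSV)
m=((hsv[...,0]<6)|(hsv[...,0]>174))&(hsv[...,1]>150)&(hsv[...,2]>100)&(abs(J[...,0]-25)<15)&(abs(J[...,1])<15)&(J[...,2]>45)
print("tab",m.sum(),np.median(J[m],0).round(1))
c=cam("wrist");save(c,"w8")
P=cloud(c);J=np.stack([(P[...,:2]-p0)@ex,(P[...,:2]-p0)@ey,P[...,2]],-1)*1000
for r in range(2,130,9):print(r,[np.median(J[r-1:r+2,u0:u0+10].reshape(-1,3),0).round(1).tolist() for u0 in(276,354)],"mid",[float(np.median(J[r-1:r+2,u:u+6,2]).round(1)) for u in(294,302,310,318,326,334,342)])
E
python3 tab.py
```

```text
time_s: 23.52
ee_pos: [0.5382, -0.0237, 0.0428]
orientation: [-3.127, 0.25, 0.093]
wrist_force: [-1.2, -0.2, -0.8]
finger_gap: 0.0178
gripper_force: 30.0
t 23.525 shift [-49.    0.2   3. ] turn [ 0.0012  0.0592 -0.0005] at [ 0.5382 -0.0237  0.0428] yaw -9.13 F [-1.24 -0.23 -0.75] gap 0.01784522408405801
time_s: 24.08
ee_pos: [0.5442, -0.0247, 0.0428]
orientation: [-3.127, 0.249, 0.093]
wrist_force: [-1.3, -0.0, 0.3]
finger_gap: 0.0176
gripper_force: 30.0
t 24.075 shift [-55.    0.2   3.4] turn [ 0.0012  0.0591 -0.0004] at [ 0.5442 -0.0247  0.0428] yaw -9.12 F [-1.32 -0.04  0.32] gap 0.017556132929166496
tab 0 [nan nan nan]
2 [[35.2, 13.9, 44.9], [35.2, -13.8, 44.2]] mid [44.3, 61.8, 61.9, 61.7, 61.8, 61.6, 44.4]
11 [[32.2, 14.0, 45.5], [32.2, -13.6, 45.6]] mid [45.6, 62.8, 62.5, 62.8, 62.5, 62.5, 45.7]
20 [[29.2, 14.0, 46.3], [29.2, -13.7, 46.4]] mid [46.5, 63.5, 63.7, 63.6, 63.5, 63.4, 46.5]
29 [[26.2, 14.1, 47.7], [26.2, -13.7, 47.5]] mid [34.7, 57.9, 58.1, 57.8, 58.0, 57.5, 46.8]
38 [[23.2, 14.1, 48.3], [23.2, -13.7, 48.8]] mid [34.6, 51.8, 51.4, 51.7, 51.3, 42.8, 47.8]
47 [[20.2,
[... 189 characters left out ...]
, 51.4], [14.2, -13.6, 51.6]] mid [51.3, 51.8, 51.2, 43.2, 51.4, 51.8, 51.4]
74 [[11.2, 14.1, 52.2], [11.2, -13.7, 52.3]] mid [52.3, 52.5, 52.1, 43.2, 52.2, 52.2, 52.3]
83 [[8.2, 14.1, 53.3], [8.2, -13.7, 53.2]] mid [53.6, 43.6, 34.8, 35.3, 34.1, 53.4, 53.7]
92 [[5.1, 14.0, 54.1], [5.2, -13.7, 54.4]] mid [54.3, 49.4, 46.9, 46.9, 45.3, 54.1, 54.3]
101 [[2.1, 14.1, 55.6], [2.1, -13.6, 55.5]] mid [55.5, 51.1, 61.6, 62.9, 47.6, 55.5, 55.4]
110 [[-0.9, 14.1, 56.5], [-0.9, -13.7, 56.3]] mid [56.1, 51.5, 63.1, 63.5, 55.3, 56.5, 56.5]
119 [[-3.9, 14.1, 57.6], [-3.9, -13.7, 57.4]] mid [57.4, 45.6, 46.0, 46.1, 44.8, 57.3, 57.4]
128 [[-6.9, 14.1, 58.2], [-6.9, -13.7, 58.3]] mid [58.2, 58.3, 58.5, 46.4, 58.3, 58.4, 58.3]
  return _methods._mean(a, axis=axis, dtype=dtype,
  ret = um.true_divide(
```

```bash
python3 -m crank '[[[1.3,0,-0.08],[0,0,0],0],[[2.6,0,-0.16],[0,0,0],0],[[4,0,-0.24],[0,0,0],0],[[4,0,-0.24],[0,0,0],0],[[4,0,-0.24],[0,0,0],0]]' 30;python3 lev.py|head -1; python3 tab.py 2>/dev/null
```

```text
time_s: 25.0
ee_pos: [0.5483, -0.0254, 0.0429]
orientation: [-3.127, 0.25, 0.092]
wrist_force: [-0.5, 0.1, -0.9]
finger_gap: 0.0176
gripper_force: 30.0
t 25.0 shift [-59.2   0.2   3.6] turn [ 0.0012  0.0586 -0.0005] at [ 0.5483 -0.0254  0.0429] yaw -9.13 F [-0.48  0.11 -0.94] gap 0.01762655468343924
tab 0 [nan nan nan]
2 [[39.7, 14.3, 41.3], [39.8, -14.0, 41.3]] mid [34.6, 34.2, 49.6, 49.5, 48.7, 34.5, 34.1]
11 [[36.6, 14.3, 42.5], [36.6, -13.7, 42.6]] mid [34.5, 34.3, 47.4, 48.9, 39.8, 35.1, 35.0]
20 [[32.6, 13.6, 50.4], [32.5, -13.3, 50.2]] mid [50.2, 65.7, 66.1, 65.8, 66.2, 66.0, 50.3]
29 [[29.8, 13.7, 50.4], [29.8, -13.4, 50.4]] mid [50.3, 65.9, 65.8, 65.8, 66.0, 65.8, 50.1]
38 [[27.0, 13.8, 50.4], [27.0, -13.5, 50.5]] mid [34.8, 65.6, 65.7, 66.0, 66.2, 66.1, 42.2]
47 [[24.1, 13.9, 50.3], [24.1, -13.5, 50.3]] mid [34.8, 65.8, 65.6, 65.6, 65.8, 65.6, 49.2]
56 [[21.1, 14.1, 50.3], [21.1, -13.7, 50.4]] mid [34.4, 54.2, 54.0, 53.6, 53.7, 35.5, 49.1]
65 [[18.2, 14.1, 50.4], [18.2, -13.7, 50.3]] mid [34.6, 34.4, 34.3, 34.4, 34.9, 34.8, 49.5]
74 [[15.1, 14.3, 50.2], [15.1, -13.9, 50.6]] mid [34.6, 34.3, 34.4, 34.4, 34.5, 34.5, 50.1]
83 [[12.0, 14.4, 50.5], [12.0, -14.0, 50.6]] mid [50.3, 50.4, 50.3, 42.3, 50.2, 50.2, 50.3]
92 [[8.9, 14.5, 50.2], [8.9, -14.2, 50.3]] mid [50.3, 49.6, 34.6, 34.4, 34.5, 50.7, 50.3]
101 [[5.7, 14.4, 50.6], [5.7, -14.3, 50.3]] mid [50.4, 50.1, 45.4, 45.9, 45.0, 50.7, 50.6]
110 [[2.5, 14.7, 50.4], [2.5, -14.4, 50.4]] mid [50.4, 49.8, 49.8, 60.8, 47.6, 50.6, 50.5]
119 [[-0.8, 14.8, 50.5], [-0.8, -14.4, 50.6]] mid [50.3, 50.2, 63.1, 63.1, 55.1, 50.5, 50.6]
128 [[-4.1, 14.9, 50.5], [-4.1, -14.6, 50.5]] mid [50.2, 49.9, 46.1, 63.2, 45.4, 50.4, 50.5]
```

The clip now lies level on the fork, its top at 50.4 mm, above the bead and around the rod. I'll release the wedge.

```bash
python3 -m crank '[[[0,0,0],[0,0,0],30],[[0,0,0],[0,0,0],40],[[0,0,0],[0,0,0],45],[[0,0,0],[0,0,0],45],[[0,0,0],[0,0,0],45]]' 20; python3 - <<'E'
from h import *
a=np.radians(-9.1);ex=np.array([np.cos(a),np.sin(a)]);ey=np.array([-ex[1],ex[0]]);p0=np.array([.6089,-.0352])
c=load("w8");P=cloud(c);J=np.stack([(P[...,:2]-p0)@ex,(P[...,:2]-p0)@ey,P[...,2]],-1)*1000
m=(J[...,2]>64.5)&(J[...,2]<68)&(J[...,0]>10)&(abs(J[...,1])<15);print("tab",m.sum(),np.percentile(J[m],[1,50,99],axis=0).round(1).tolist())
t=p0+.0285*ex; 
rel([*t,.15],-9.1)
E
```

```text
time_s: 25.92
ee_pos: [0.5481, -0.0253, 0.0428]
orientation: [-3.127, 0.25, 0.093]
wrist_force: [0.2, -0.0, -0.5]
finger_gap: 0.0396
gripper_force: 0.0
tab 1329 [[21.1, -5.5, 64.6], [26.0, 0.3, 65.8], [30.7, 6.2, 67.3]]
t 25.925 shift [  83.6    0.2 -112.3] turn [ 0.0012  0.0591 -0.0004] at [ 0.5481 -0.0253  0.0428] yaw -9.13 F [ 0.17 -0.02 -0.51] gap 0.03956084924680472
```

```bash
python3 -m crank '[[[-2,0,-35],[0,0,0],45],[[-5,0,-90],[0,0,0],45],[[30,0,-112],[0,0.02,0],45],[[81,0,-112],[0,0.059,0],45],[[81,0,-112],[0.001,0.059,0],45]]' 20; python3 -m crank '[[[0,0,0],[0,0,0],45],[[0,0,0],[0,0,0],45]]'; python3 - <<'E'
from h import *
a=np.radians(-9.1);ex=np.array([np.cos(a),np.sin(a)]);ey=np.array([-ex[1],ex[0]]);p0=np.array([.6089,-.0352])
c=cam("wrist");save(c,"w9");P=cloud(c);J=np.stack([(P[...,:2]-p0)@ex,(P[...,:2]-p0)@ey,P[...,2]],-1)*1000
hsv=cv2.cvtColor(c["img"],cv2.COLOR_RGB2HSV);red=((hsv[...,0]<6)|(hsv[...,0]>174))&(hsv[...,1]>150)
m=red&(J[...,2]>63)&(J[...,2]<69)&(abs(J[...,0]-26)<20)&(abs(J[...,1])<20);print("tab",m.sum(),np.percentile(J[m],[1,50,99],axis=0).round(1).tolist())
t=p0+.026*ex; 
rel([*t,.053],-9.1)
E
```

```text
time_s: 26.55
ee_pos: [0.6364, -0.0396, 0.15]
orientation: [3.131, -0.25, 0.003]
wrist_force: [-0.5, 0.4, -0.1]
finger_gap: 0.04
gripper_force: 0.0
time_s: 26.8
ee_pos: [0.6334, -0.0387, 0.1495]
orientation: [-3.132, 0.25, 0.003]
wrist_force: [-0.0, 0.4, -0.8]
finger_gap: 0.0396
gripper_force: 0.0
tab 252 [[21.2, -5.3, 63.4], [26.4, 0.2, 65.9], [30.8, 6.0, 67.3]]
t 26.85 shift [ 1.2  0.4 96.7] turn [ 0.0001  0.0011 -0.0003] at [ 0.6335 -0.0388  0.1497] yaw -9.12 F [-0.05  0.36  0.79] gap 0.03960698800378687
```

View pics/w9.png

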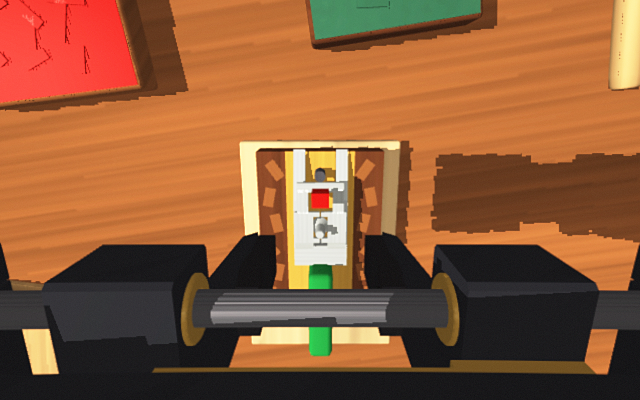

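The clip lies flat on the fork around the rod at (320,228), with the red tab centred at (320,199). The wedge's tips stick out beyond it at row 150. Next is gripping the tab.

```bash
python3 -m crank '[[[1,0.4,50],[0,0.001,0],45],[[1,0.4,85],[0,0.001,0],45],[[1,0.4,96],[0,0.001,0],45],[[1,0.4,96],[0,0.001,0],45],[[1,0.4,96],[0,0.001,0],0]]' 12; python3 -m crank '[[[0,0,0],[0,0,0],0],[[0,0,0],[0,0,0],0],[[0,0,0],[0,0,0],0],[[0,0,0],[0,0,0],0],[[0,0,0],[0,0,0],0]]' 12; python3 - <<'E'
from h import *
a=np.radians(-9.1);ex=np.array([np.cos(a),np.sin(a)]);ey=np.array([-ex[1],ex[0]]);p0=np.array([.6089,-.0352])
rel([*(p0+.026*ex),.053],-9.1);print(bot.observe()["gripper_force"])
# tray from top0
c=load("top0");P=cloud(c);m=np.zeros(P.shape[:2],bool);m[185:250,195:262]=True
w=m&(P[...,2]>.016)&(P[...,2]<.034)
n,l,st,ce=cv2.connectedComponentsWithStats(w.astype(np.uint8));k=1+np.argmax(st[1:,4]);q=P[l==k]
print("tray",cv2.minAreaRect(q[:,:2].astype(np.float32)),st[k])
E
```

```text
time_s: 27.48
ee_pos: [0.6367, -0.0399, 0.0558]
orientation: [3.131, -0.25, 0.006]
wrist_force: [0.2, 0.5, -0.7]
finger_gap: 0.0319
gripper_force: 0.0
time_s: 28.1
ee_pos: [0.636, -0.0398, 0.0547]
orientation: [3.131, -0.25, 0.004]
wrist_force: [0.2, 0.2, 6.1]
finger_gap: 0.0115
gripper_force: 12.0
t 28.1 shift [-1.5 -0.2  1.7] turn [ 0.0003 -0.0024 -0.0004] at [ 0.636  -0.0398  0.0547] yaw -9.12 F [0.2  0.16 6.12] gap 0.011514862452951915
12.000694870948792
tray ((0.5231438875198364, 0.26942121982574463), (0.11175505816936493, 0.13001716136932373), 71.60625457763672) [202 191  51  55 336]
```

```bash
python3 -m crank '[[[0,0,-4],[0,0,0],0],[[0,0,-14],[0,0,0],0],[[0,0,-30],[0,0,0],0],[[0,0,-55],[0,0,0],0],[[0,0,-75],[0,0,0],0]]' 14; python3 -m crank '[[[0,0,0],[0,0,0],0],[[0,0,0],[0,0,0],0]]'; python3 - <<'E'
from h import *
rel([.539,.264,.10],-18.4)
c=cam("wrist");save(c,"w10")
E
```

```text
time_s: 28.72
ee_pos: [0.6358, -0.0397, 0.1309]
orientation: [3.131, -0.25, 0.004]
wrist_force: [0.2, 0.2, 0.1]
finger_gap: 0.012
gripper_force: 14.0
time_s: 28.98
ee_pos: [0.6349, -0.0395, 0.1284]
orientation: [3.132, -0.25, 0.0]
wrist_force: [-0.1, 0.9, -0.6]
finger_gap: 0.0118
gripper_force: 14.0
t 28.975 shift [-142.8 -284.4   28.3] turn [ 1.000e-04 -1.000e-04  1.619e-01] at [ 0.6349 -0.0395  0.1284] yaw -9.12 F [-0.09  0.91 -0.64] gap 0.011833695067841706
```

View pics/w10.png

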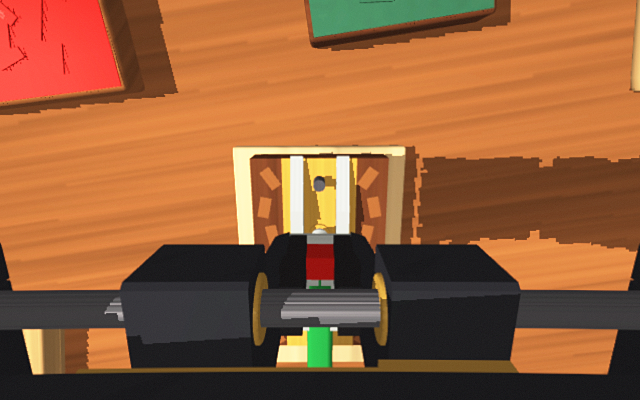

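The clip is off the post and held by its red tab at (320,263). The wedge still lies flat on the block. I'll carry the clip to the tray.

```bash
python3 -m crank '[[[-25,-50,0],[0,0,0.04],0],[[-50,-100,0],[0,0,0.08],0],[[-75,-150,0],[0,0,0.12],0],[[-100,-200,0],[0,0,0.162],0],[[-125,-250,0],[0,0,0.162],0]]' 14; python3 -m crank '[[[-24,-30,5],[0,0,0],0],[[-24,-30,20],[0,0,0],0],[[-24,-30,20],[0,0,0],0],[[-24,-30,20],[0,0,0],0]]'; python3 - <<'E'
from h import *
rel([.539,.264,.018],-18.4)
c=cam("wrist");P=cloud(c);m=(P[...,2]>.018)&(P[...,2]<.03)&(abs(P[...,0]-.523)<.1)&(abs(P[...,1]-.269)<.1)
q=P[m];print("tray walls",cv2.minAreaRect(q[:,:2].astype(np.float32)))
E
```

```text
time_s: 29.65
ee_pos: [0.5501, 0.2285, 0.1275]
orientation: [3.1, -0.503, -0.001]
wrist_force: [0.4, 0.4, -0.7]
finger_gap: 0.0117
gripper_force: 14.0
time_s: 30.15
ee_pos: [0.5386, 0.2618, 0.1082]
orientation: [3.1, -0.505, 0.0]
wrist_force: [-0.3, -0.6, -0.8]
finger_gap: 0.0116
gripper_force: 14.0
t 30.15 shift [-0.3 -2.3 90.2] turn [ 0.0008 -0.0003 -0.0017] at [0.5386 0.2618 0.1082] yaw -18.5 F [-0.34 -0.62 -0.76] gap 0.011628080193369307
tray walls ((0.546372652053833, 0.26107239723205566), (0.11003195494413376, 0.08036482334136963), 71.65809631347656)
```

```bash
python3 -m crank '[[[0,-2,40],[0,0,0],0],[[0,-2,75],[0,0,0],0],[[0,-2,84],[0,0,0],0],[[0,-2,88],[0,0,0],0],[[0,-2,88],[0,0,0],0]]' 14; python3 -m crank '[[[0,0,0],[0,0,0],0],[[0,0,1],[0,0,0],0],[[0,0,1],[0,0,0],0]]'
```

```text
time_s: 30.82
ee_pos: [0.54, 0.265, 0.0219]
orientation: [-3.1, 0.503, -0.004]
wrist_force: [-0.3, 0.2, -1.6]
finger_gap: 0.0117
gripper_force: 14.0
time_s: 31.2
ee_pos: [0.5391, 0.2651, 0.02]
orientation: [-3.101, 0.502, -0.002]
wrist_force: [-0.6, 0.0, -0.8]
finger_gap: 0.0119
gripper_force: 14.0
```

```bash
python3 -m crank '[[[0,0,1],[0,0,0],0],[[0,0,2],[0,0,0],0],[[0,0,2],[0,0,0],0]]' 14; python3 -m crank '[[[0,0,0.7],[0,0,0],0],[[0,0,1.5],[0,0,0],0],[[0,0,1.5],[0,0,0],0]]'
```

```text
time_s: 31.58
ee_pos: [0.5388, 0.2649, 0.0175]
orientation: [3.101, -0.502, 0.001]
wrist_force: [0.4, 0.2, -0.2]
finger_gap: 0.0116
gripper_force: 14.0
time_s: 31.95
ee_pos: [0.5389, 0.265, 0.0161]
orientation: [3.101, -0.502, 0.001]
wrist_force: [-0.8, 0.5, -0.2]
finger_gap: 0.0115
gripper_force: 14.0
```

```bash
python3 -m crank '[[[0,0,0.5],[0,0,0],0],[[0,0,0.5],[0,0,0],20],[[0,0,0.5],[0,0,0],35],[[0,0,0.5],[0,0,0],40],[[0,0,0.5],[0,0,0],40]]' 14; python3 -m crank '[[[0,0,-15],[0,0,0],40],[[0,0,-50],[0,0,0],40],[[0,0,-100],[0,0,0],40],[[-30,0,-130],[0,0,0],40],[[-60,0,-150],[0,0,0],40]]'; python3 -m crank '[[[0,0,0],[0,0,0],40],[[0,0,0],[0,0,0],40],[[0,0,0],[0,0,0],40]]'; python3 - <<'E'
from h import *
rel([.539,.264,.018],-18.4)
c=cam("wrist");P=cloud(c);a=np.radians(-18.4);ex=np.array([np.cos(a),np.sin(a)]);ey=np.array([-ex[1],ex[0]])
J=np.stack([(P[...,:2]-[.523,.2694])@ex,(P[...,:2]-[.523,.2694])@ey,P[...,2]],-1)*1000
hsv=cv2.cvtColor(c["img"],cv2.COLOR_RGB2HSV);box=(abs(J[...,0])<60)&(abs(J[...,1])<50)
red=box&((hsv[...,0]<6)|(hsv[...,0]>174))&(hsv[...,1]>150)&(J[...,2]>10);print("tab",red.sum(),np.percentile(J[red],[2,50,98],axis=0).round(1).tolist())
m=box&(hsv[...,1]<50)&(hsv[...,2]>120)&(J[...,2]<22);print("steel",m.sum(),np.percentile(J[m],[2,50,98],axis=0).round(1).tolist())
c=cam("top");P=cloud(c);a=np.radians(-9.1);ex=np.array([np.cos(a),np.sin(a)]);ey=np.array([-ex[1],ex[0]])
J=np.stack([(P[...,:2]-[.6089,-.0352])@ex,(P[...,:2]-[.6089,-.0352])@ey,P[...,2]],-1)*1000;hsv=cv2.cvtColor(c["img"],cv2.COLOR_RGB2HSV)
g=(hsv[...,0]>50)&(hsv[...,0]<85)&(hsv[...,1]>130)&(abs(J[...,0]+65)<60)&(abs(J[...,1])<30);print("handle",g.sum(),np.median(J[g],0) if g.any() else None)
print(bot.observe()["time_s"])
E
```

```text
time_s: 32.58
ee_pos: [0.539, 0.265, 0.0157]
orientation: [3.101, -0.502, 0.002]
wrist_force: [-0.4, 0.2, 0.4]
finger_gap: 0.035
gripper_force: 0.0
time_s: 33.2
ee_pos: [0.4823, 0.2843, 0.1688]
orientation: [-3.099, 0.503, -0.007]
wrist_force: [0.5, 0.4, 0.1]
finger_gap: 0.0353
gripper_force: 0.0
time_s: 33.58
ee_pos: [0.4822, 0.2834, 0.1648]
orientation: [3.1, -0.503, -0.0]
wrist_force: [0.5, 0.2, 0.1]
finger_gap: 0.0354
gripper_force: 0.0
t 33.575 shift [ 60.    0.3 146.8] turn [ 0.0009 -0.0001 -0.0008] at [0.4822 0.2834 0.1648] yaw -18.45 F [0.5 0.2 0.1] gap 0.03539984655923783
tab 196 [[9.6, -4.6, 18.0], [14.3, 0.9, 26.2], [18.8, 6.4, 27.6]]
steel 1856 [[-27.1, -16.9, 5.5], [-3.5, 0.1, 9.6], [23.4, 19.1, 12.0]]
handle 29 [-62.45138864   1.3399578   65.90502515]
33.675
```

The clip lies flat in the tray, with its tab top at 26 mm as expected. The wedge lies flat on the block, with its handle top at 66 mm.

```bash
python3 -c "from workcell import bot; print(bot.sign_off())"
```

```text
the job is handed in; nothing more can be done
None
```

I handed the job in at 33.7 s: the clip lies flat in the tray and the wedge lies flat on the block, after a first push rode over the clip and I backed off, levelled the fork and slid it under; no verdict came back.

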